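Float the mainspring tester at its index

ROBOT

A 7-joint arm with a two-finger parallel gripper is mounted at the origin on the work surface. World frame = base frame: x ahead of the robot, y to its left, z up, the work surface at z = 0. Lengths are in m, angles in rad, forces in N, time in s.
With the tool pointing down it reaches from about 0.425 to 0.875 m from the base axis. Payload 8.4 kg.
Tool frame: the origin (TCP) lies midway between the tips of the shut fingers; the grasp point (between the pads) lies 19 mm behind it (manip.grasp_offset is the distance from the TCP to the grasp point, in m); z points along the fingers, y is the line along which they close (so a half turn about z gives the same grasp; the last joint's range is limited). The gripper opens to 87 mm and grips with 3 to 60 N. Pads are 19 mm wide; open, the fingers measure 117 mm over their backs; the gripper's body (75 mm by 190 mm) begins 51 mm behind the grasp point.
Start: joints at [-1.296, 0.333, 0.04, 1.465, -0.013, 1.343, -0.059], TCP at [0.237, 0.605, 0.223] pointing down, gripper open.
Joint ranges: [-2.58, 2.58], [-0.38, 2.09], [-1.3, 1.39], [0.25, 2.4], [-1.5, 4.64], [0.08, 2.09], [-2.65, 2.65]. Speed limits (rad/s): [2.22, 2.22, 2.79, 2.79, 3.14, 3.14, 3.14].

INTERFACE

Orientations are given as a unit quaternion [w, x, y, z].
In Python, from bench import readout, capture, manip gives the robot as it stands.
- The arm moves only by the tool send_rows, never from a script. Its argument "deltas" is a list of rows, each an object of numbers: "tx", "ty", "tz": the shift along the tool's x, y, z in m; "ax", "ay", "az": the turn, a rotation vector about the tool's x, y, z in degrees; "hand": the opening, from 0 (shut) to 1 (fully open). A call has exactly 10 rows; each row is the pose to reach, as a shift and turn from the pose commanded when the call began, along the tool's axes at that moment; what a row does not reach only later rows make up. A row lasts 1/10 s, in which the tool goes at most 50 mm and 8.59 degrees, less where a joint would pass 70% of its speed; a pose out of reach is approached as far as the arm can. A call with a gripper value outside its range is refused whole. The fingers move at their own pace and stop on an object; "force" is the grip in N (left out, the last holds). Time passes only in rows, so rows that repeat a pose let the fingers close, or fill a call up. It gives the time, the measured TCP pose, the force, the opening and the grip force at its end, in the units of the state.
- readout.get_obs(): the state, without advancing time (a new reading comes with each control period).
- capture(name): name is "side" or "top"; returns a dict with "pixels" (480x640x3 uint8, blue, green, red), "depth" (480x640 float32, m along the optical axis (not along the pixel's ray), 0 where there is no reading), "intrinsics" (3x3 intrinsics, pixels), "dist_coeffs" ([k1, k2, p1, p2, k3] as OpenCV has them; the pictures are not rectified), "cam_to_world" (4x4, takes a point from camera to world coordinates). Camera axes: x right, y down, z forward; pixel columns grow to the right and rows downward; lengths in m; the calibration is good to about 2 mm. A picture is of the moment at which its call begins.
- manip.finish_job(): hands the job in; it is judged then, once.
The state is a dict: "time": time; "qpos": joint angles; "qvel": joint speeds; "tau": joint torques, N m; "tcp_pos": TCP position; "ee_rot": TCP orientation; "wrist_force": force on the tool from outside, world axes, zero at the start; "ft_torque": the same for the moment, N m; "grip_width": finger opening in m; "finger_force": force on a finger pad.
Only numpy, scipy, OpenCV 4.12 (cv2) and the standard library are available. Lean on these libraries where they do the work, as an engineer would, in place of code of your own. Each camera call takes 0.05 s, during which the arm holds its last target. There are 200 camera calls.

TASK

Test the mainspring: press the tester's key down until the rocker lifts off its rest and its pointer floats between the two prongs of the brass index fork, and keep it there for five seconds. Then let the rocker down gently onto the rest it started from, never letting it swing fast or drop, and take the hand away. Work the tester only by its key, and leave the index fork and the things lying around where they are.

Things in the scene. Friction and masses are not known exactly. Their poses are not given: they have to be found in the camera images.
- tester: Fixed tester of clock mainsprings: dark steel base plate 14 mm thick, two aluminium bearing posts with a level shaft along the tester's own x axis, 170 mm above the bench. Origin: on the bench below the shaft. Own axes: x along the shaft, away from the robot at yaw 0, y sideways, z up; stands at another place and yaw (up to 0.25 rad) each time.
- rocker (a joint): Rocker angle (rad) on the shaft; 0 = crossbar level, positive = +y arm down, pointer on the -y end up. Rubber stops at -0.20 (rest and start) and +0.18. Nominal, hidden masses within 20 %: inertia 0.071 kg m2; rider turns it to rest with 0.20 N m; top-heavy by 0.49 N m/rad, more than the mainspring: with the key held still it falls to one side, time constant 0.45 to 0.75 s; low friction
- key (a joint): Angle (rad) of the hand key relative to the rocker: 0 = mainspring relaxed, positive = key pressed down, up to 1.7. The mainspring (brass drum on the shaft) turns the rocker with nominal 0.30 N m/rad times this angle and pushes the key back up as much; the key is counterbalanced. Some 0.9 to 1.2 rad lift the rocker off its rest; 0.45 to 0.95 float it near level.
- handle (a point): Middle of the key's handle, a level round steel bar 70 mm long, 18 mm diameter, parallel to the shaft, at tester x = -70 mm. On the +y side, 130 mm from the shaft axis, at elevation 0.35 - (rocker + key) rad above level: it starts high and sinks on an arc when pressed. Push down on it from above with shut fingers (1 to 4 N); free above and in front.
- tip (a point): Point on the pointer, a thin steel rod (8 mm diameter) on the crossbar's -y end, 260 mm from the shaft axis, at tester x = +30 mm; it moves up and down with the rocker.
- gate (a point): Middle of the gap of the brass index fork: two level prongs, one above the other, gap 48 mm, on the column at the tester's -y end, 260 mm from the shaft. Its height differs each time (up to 20 mm above or below the shaft); held by friction, not to be moved. The pointer is between the prongs when tip and gate are at the same height within 20 mm.
- movement: Loose brass clock movement, a disc of 60 mm diameter and 11 mm height, lying near the tester; origin at its underside.
- loupe: Loose black eye loupe, a small tapered cup 38 mm wide and 30 mm high standing near the tester; origin at its underside.
- oiler: Loose small glass oil jar with cap, 34 mm wide and 40 mm high, standing near the tester; origin at its underside.
- poise: Brass disc on the rocker's mast, 64 mm across, 20 mm thick, nominal 0.36 kg, 140 mm above the shaft (it makes the rocker top-heavy); origin at its centre. Not to be touched.
- rider: Steel block 30 x 22 x 26 mm, nominal 0.15 kg, on the rocker's -y arm, 135 mm from the shaft (its weight holds the rocker at rest); origin at its centre. Not to be touched.
- crossbar (a point): The rocker's steel crossbar, 470 mm long, along the tester's y at tester x = +30 mm, with a fixed brass cylinder (50 mm diameter, 56 mm high, 0.9 kg) 180 mm out on each arm, a mast and the pointer; this point lies on the shaft axis. Not to be touched.
- driver: Loose screwdriver 150 mm long lying at the robot's right; origin at its underside.
- brush: Loose brush 160 mm long lying at the robot's left; origin at its underside.
- bezel: Loose steel ring 48 mm across, 6 mm high, lying at the left; origin at its underside.
- partscup: Loose steel bowl 60 mm wide, 25 mm high, at the left; origin at its underside.

How it is judged:
On the way:
1. the pointer stays between the prongs of the index fork (within 20 mm of its middle) for five seconds, held up by the key (z of tip in the frame of gate between -0.02 and 0.02 m), for 4.8 s.
At the end, for the whole second after the job is handed in: The rocker rests still on its starting stop (below -0.185 rad, under 0.03 rad/s), the key is let go (below 0.05 rad), the index fork is where it was (6 mm) (value of joint rocker below -0.185 rad and velocity of joint rocker between -0.03 and 0.03 rad/s and value of joint key below 0.05 rad and distance of gate from where it was at the start of the episode below 0.006 m); the robot touches nothing.
It fails at once if the rocker swings fast or drops (over 0.8 rad/s) (velocity of joint rocker above 0.8 rad/s or velocity of joint rocker below -0.8 rad/s).
It fails at once if the rocker is touched elsewhere than at its key (contact force between anything else and rocker_c0 above 1 N or contact force between anything else and rocker_c1 above 1 N or contact force between anything else and rocker_c2 above 1 N or contact force between anything else and rocker_c3 above 1 N or contact force between anything else and rocker_c4 above 1 N or contact force between anything else and rocker_c5 above 1 N or contact force between anything else and poise above 1 N or contact force between anything else and rider above 1 N).
It fails at once if the index fork is moved by over 6 mm (distance of gate from where it was at the start of the episode above 0.006 m).
It fails at once if one of the loose things on the bench is pushed away by over 30 mm (distance of any of movement, loupe, oiler, driver, brush, bezel, partscup from where it was at the start of the episode above 0.03 m).
It also fails if it takes over 58 s, if anything falls off the work surface, if the arm or the gripper's body presses on something with over 40 N, if the wrist force passes 120 N, or if a joint passes its speed limit or range.

## Working session

There is one attempt and no reset: what is moved stays moved. The work goes in short steps, Python scripts to look and compute and a tool call to move; the robot and the scene stay as the last step left them, time stands still between calls to the robot, and variables do not carry over. Pictures are saved under pics/ and viewed, at most 10 in all, crops included, and the job is handed in when it is done.

Besides the shell and the picture viewer there is one more tool, called after ">>>" as name([rows], argument=value, ...), one row to a line, values as JSON. send_rows: Moves the arm, as the interface text tells. Its arguments: {"type":"object","properties":{"deltas":{"type":"array","items":{"type":"object","properties":{"tx":{"type":"number"},"ty":{"type":"number"},"tz":{"type":"number"},"ax":{"type":"number"},"ay":{"type":"number"},"az":{"type":"number"},"hand":{"type":"number"}}}},"force":{"type":"number"}},"required":["deltas"]}

```bash
ls; mkdir -p pics
python3 - <<'E'
from bench import readout, capture, manip
import cv2,numpy as np
for n in("top","side"):
    c=capture(n); cv2.imwrite(f"pics/{n}0.png",c["pixels"]); np.savez(f"{n}0.npz",**{k:np.array(v) for k,v in c.items()})
    print(n,c["intrinsics"],c["dist_coeffs"],np.round(c["cam_to_world"],3))
print(readout.get_obs())
E
```

```text
pics
top [[448.95347008   0.         316.2997485 ]
 [  0.         448.95347008 236.8037169 ]
 [  0.           0.           1.        ]] [0.00727837 0.         0.         0.         0.        ] [[-0.02  -0.972  0.234  0.315]
 [-1.     0.02  -0.002  0.066]
 [-0.003 -0.234 -0.972  1.132]
 [ 0.     0.     0.     1.   ]]
side [[515.43766403   0.         321.61778399]
 [  0.         515.43766403 239.58724683]
 [  0.           0.           1.        ]] [-0.05378929  0.          0.          0.          0.        ] [[ 0.968 -0.191  0.164  0.367]
 [-0.251 -0.696  0.672 -0.703]
 [-0.014 -0.692 -0.722  0.984]
 [ 0.     0.     0.     1.   ]]
{'time': 0.1, 'qpos': array([-1.29618828,  0.33385555,  0.03992678,  1.4661988 , -0.01340341,
        1.34330143, -0.05852562]), 'qvel': array([ 3.65978125e-05, -1.14074710e-03,  5.59660177e-04, -1.45223936e-03,
        5.01491400e-04,  1.01402472e-03, -9.05076372e-05]), 'tau': array([ 4.42810138e-03, -6.57820058e+01,  1.33958884e+00, -4.04698527e+01,
       -5.97292394e-02,  4.12568625e-02,  7.00814007e-05]), 'tcp_pos': array([0.23725237, 0.60468841, 0.22173125]), 'ee_rot': array([-8.24763428e-05,  1.85863244e-01,  9.82575338e-01, -7.43774156e-04]), 'wrist_force': array([5.75380809e-01, 4.53966201e-04, 1.19089925e-01]), 'ft_torque': array([ 0.00782078, -0.01805628,  0.01343386]), 'finger_force': 0.0, 'grip_width': 0.08731865443281711}
```

View pics/top0.png

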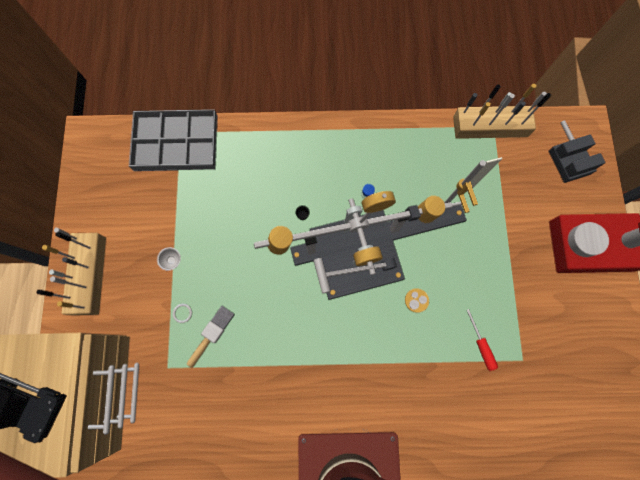

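View pics/side0.png

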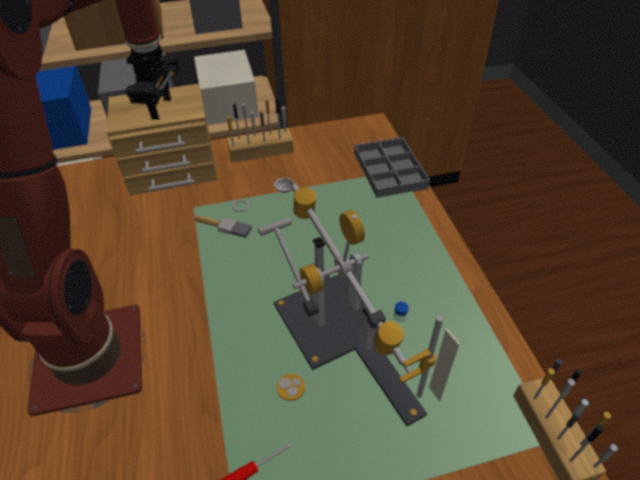

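```bash
cat > h.py <<'E'
import cv2,numpy as np
def load(n): return dict(np.load(n+".npz"))
def cloud(c):
    K,d=c["intrinsics"],c["dist_coeffs"]; h,w=c["depth"].shape
    u,v=np.meshgrid(np.arange(w),np.arange(h))
    p=cv2.undistortPoints(np.stack([u,v],-1).reshape(-1,1,2).astype(float),K,d).reshape(h,w,2)
    P=np.dstack([p,np.ones((h,w))])*c["depth"][...,None]
    return P@c["cam_to_world"][:3,:3].T+c["cam_to_world"][:3,3]
def project(c,P):
    M=np.linalg.inv(c["cam_to_world"]); 
    return cv2.projectPoints(np.atleast_2d(P).astype(float),cv2.Rodrigues(M[:3,:3])[0],M[:3,3],c["intrinsics"],c["dist_coeffs"])[0].reshape(-1,2)
def brass(c):
    hsv=cv2.cvtColor(c["pixels"],cv2.COLOR_BGR2HSV)
    return cv2.inRange(hsv,(12,150,90),(28,255,255))
E
python3 - <<'E'
from h import *
for n in("top0","side0"):
    c=load(n);W=cloud(c);m=brass(c)
    k,l,s,ce=cv2.connectedComponentsWithStats(m)
    print(n)
    for i in range(1,k):
        if s[i,4]<12: continue
        P=W[(l==i)&(c["depth"]>0)]
        if len(P)==0 or not(0.4<np.median(P[:,0])<0.95 and abs(np.median(P[:,1]))<.5): continue
        print(np.round(ce[i]),s[i,4],"med",np.round(np.median(P,0),3),"lo",np.round(np.percentile(P,3,0),3),"hi",np.round(np.percentile(P,97,0),3))
a=cv2.imread("pics/top0.png")[150:320,240:510]; cv2.imwrite("pics/topc.png",cv2.resize(a,None,fx=2.9,fy=2.9,interpolation=cv2.INTER_CUBIC))
a=cv2.imread("pics/side0.png")[170:430,240:480]; cv2.imwrite("pics/sidec.png",cv2.resize(a,None,fx=2.3,fy=2.3,interpolation=cv2.INTER_CUBIC))
E
```

```text
top0
[531.  87.] 41 med [ 0.908 -0.46   0.156] lo [ 0.903 -0.972 -0.755] hi [ 1.488 -0.454  0.172]
[488. 104.] 19 med [ 0.87  -0.356  0.151] lo [ 0.866 -0.757 -0.757] hi [ 1.393 -0.351  0.154]
[336. 119.] 4292 med [0.919 0.003 0.   ] lo [ 0.893 -0.305 -0.004] hi [0.946 0.311 0.004]
[468. 191.] 136 med [ 0.644 -0.278  0.186] lo [ 0.61  -0.287  0.159] hi [ 0.669 -0.262  0.19 ]
[376. 200.] 275 med [ 0.576 -0.046  0.334] lo [ 0.565 -0.079  0.315] hi [ 0.589 -0.027  0.34 ]
[463. 202.] 70 med [ 0.63  -0.28   0.131] lo [ 0.61  -0.286  0.128] hi [ 0.65  -0.272  0.136]
[433. 206.] 351 med [ 0.614 -0.2    0.162] lo [ 0.594 -0.223  0.147] hi [ 0.633 -0.179  0.167]
[458. 212.] 12 med [ 0.639 -0.304  0.018] lo [ 0.635 -0.308  0.015] hi [ 0.643 -0.3    0.022]
[280. 238.] 401 med [0.53  0.139 0.234] lo [0.51  0.119 0.229] hi [0.551 0.159 0.239]
[367. 255.] 305 med [ 0.497 -0.042  0.196] lo [ 0.484 -0.069  0.179] hi [ 0.513 -0.018  0.202]
[296. 254.] 13 med [0.538 0.116 0.019] lo [0.533 0.111 0.017] hi [0.541 0.119 0.022]
[398. 275.] 13 med [ 0.48  -0.138  0.017] lo [ 0.477 -0.141  0.015] hi [ 0.485
[... 727 characters left out ...]
 -0.285  0.16 ] hi [ 0.677 -0.276  0.168]
[315. 359.] 19 med [ 0.484 -0.14   0.018] lo [ 0.48  -0.145  0.016] hi [ 0.488 -0.135  0.021]
[411. 375.] 106 med [ 0.632 -0.284  0.131] lo [ 0.612 -0.291  0.127] hi [ 0.653 -0.277  0.134]
[551. 371.] 40 med [ 0.873 -0.355  0.151] lo [ 0.868 -0.361 -0.751] hi [1.418 0.034 0.154]
[291. 389.] 243 med [ 0.425 -0.192  0.007] lo [ 0.395 -0.211  0.004] hi [ 0.446 -0.158  0.011]
[413. 412.] 24 med [ 0.642 -0.305  0.017] lo [ 0.638 -0.311  0.014] hi [ 0.647 -0.301  0.019]
[607. 414.] 52 med [ 0.91  -0.461  0.17 ] lo [ 0.904 -0.468 -0.758] hi [ 1.537 -0.176  0.172]
[509. 468.] 2146 med [ 0.791 -0.45  -0.001] lo [ 0.667 -0.485 -0.004] hi [ 0.855 -0.432  0.003]
```

View pics/topc.png

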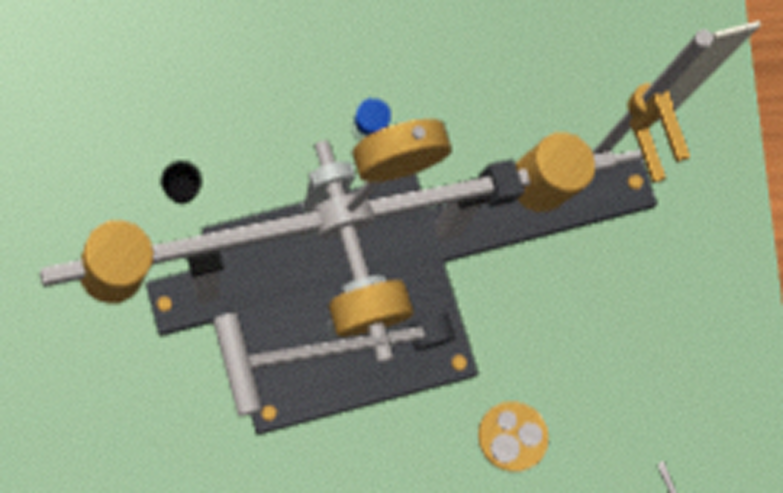

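View pics/sidec.png

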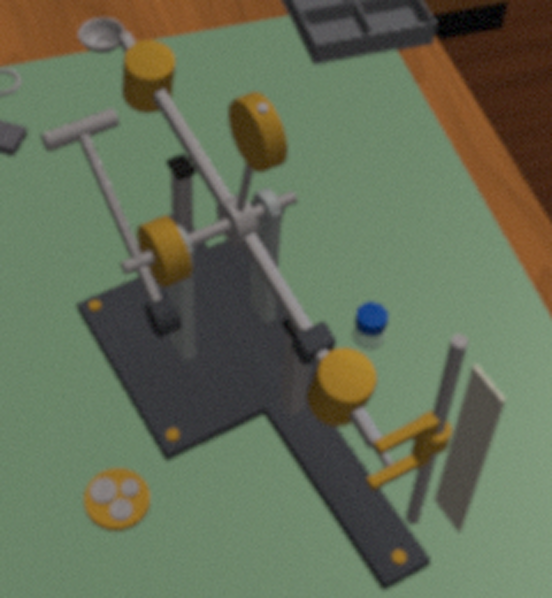

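The top view shows the handle at about (321,275), the crossbar running from (255,245) to (440,208), and the fork at (467,197). The side view shows the -y weight at (390,333), the poise at (355,223) and the fork prongs at (417,357) and (411,375). Next I'm checking the handle prediction against depth.

Run:
```python
from h import *
O=np.array([.5424,-.0339,0]);yaw=.245
ex=np.array([np.cos(yaw),np.sin(yaw),0]);ey=np.array([-np.sin(yaw),np.cos(yaw),0])
H=O-.07*ex+.13*np.cos(.55)*ey+[0,0,.17+.13*np.sin(.55)]; print("pred handle",H)
for n in("top0","side0"):
    c=load(n);W=cloud(c); uv=project(c,H)[0]; print(n,uv)
    D=W-O; T=np.stack([D@ex,D@ey,W[...,2]],-1)
    sel=(c["depth"]>0)&(T[...,0]>-.115)&(T[...,0]<-.025)&(abs(T[...,1]-.111)<.03)&(T[...,2]>.2)
    P=T[sel]; print(len(P),"tester-frame lo/med/hi",np.round(np.percentile(P,[2,50,98],0),4))
    # drum & tip
    for nm,q in(("tip",np.array([.03,-.26*np.cos(.2),.17-.26*np.sin(.2)])),("gate",np.array([.03,-.26,.157]))):
        print(nm,project(c,O+q[0]*ex+q[1]*ey+[0,0,q[2]])[0])
    m=brass(c)>0
    for z0,z1 in((.120,.145),(.175,.2)):
        s2=m&sel*0+(m&(c["depth"]>0)&(T[...,1]<-.24)&(T[...,1]>-.28)&(T[...,2]>z0)&(T[...,2]<z1)&(T[...,0]<.05)); P=T[s2>0]; print("prong",len(P),np.round(np.percentile(P,[5,50,95],0),4))
    s3=m&(c["depth"]>0)&(abs(T[...,1])<.05)&(T[...,2]>.15)&(T[...,2]<.21); print("drum",np.round(np.percentile(T[s3],[2,98],0),3))
```

```text
pred handle [0.44760831 0.05663962 0.23794934]
top0 [321.05936415 276.38639685]
358 tester-frame lo/med/hi [[-0.1018  0.084   0.2283]
 [-0.0691  0.1081  0.2452]
 [-0.0352  0.1175  0.2493]]
tip [458.88861019 202.92656194]
gate [466.24882983 197.14302047]
prong 71 [[ 0.0057 -0.2641  0.1281]
 [ 0.0254 -0.2598  0.1314]
 [ 0.0456 -0.2566  0.1353]]
prong 92 [[ 0.0048 -0.2649  0.1833]
 [ 0.0265 -0.2606  0.1864]
 [ 0.0482 -0.2567  0.1895]]
drum [[-0.057 -0.025  0.178]
 [-0.034  0.027  0.202]]
side0 [271.96957603 225.95797315]
337 tester-frame lo/med/hi [[-0.1006  0.0837  0.2265]
 [-0.0675  0.102   0.2428]
 [-0.0331  0.1131  0.2484]]
tip [408.44066576 373.10298667]
gate [412.45151164 364.62093773]
prong 105 [[ 0.0063 -0.2681  0.1279]
 [ 0.027  -0.2643  0.131 ]
 [ 0.0471 -0.2603  0.1336]]
prong 115 [[ 0.008  -0.2686  0.1839]
 [ 0.0287 -0.2646  0.186 ]
 [ 0.0486 -0.2602  0.1882]]
drum [[-0.054 -0.031  0.179]
 [-0.031  0.011  0.201]]
```

>>> send_rows([
  {"tx": -0.01, "ty": -0.007, "tz": -0.02, "az": -2, "hand": 0},
  {"tx": -0.03, "ty": -0.02, "tz": -0.04, "az": -4, "hand": 0},
  {"tx": -0.055, "ty": -0.04, "tz": -0.06, "az": -7, "hand": 0},
  {"tx": -0.08, "ty": -0.057, "tz": -0.08, "az": -10, "hand": 0},
  {"tx": -0.105, "ty": -0.075, "tz": -0.1, "az": -13, "hand": 0},
  {"tx": -0.13, "ty": -0.093, "tz": -0.12, "az": -16, "hand": 0},
  {"tx": -0.155, "ty": -0.111, "tz": -0.12, "az": -18, "hand": 0},
  {"tx": -0.175, "ty": -0.125, "tz": -0.12, "az": -20, "hand": 0},
  {"tx": -0.188, "ty": -0.135, "tz": -0.12, "az": -21.4, "hand": 0},
  {"tx": -0.194, "ty": -0.139, "tz": -0.12, "az": -21.4, "hand": 0},
])

```text
$.deltas[0]: bad value
```

>>> send_rows([
  {"tx": -0.01, "ty": -0.007, "tz": -0.02, "ax": 0, "ay": 0, "az": -2, "hand": 0},
  {"tx": -0.03, "ty": -0.02, "tz": -0.04, "ax": 0, "ay": 0, "az": -4, "hand": 0},
  {"tx": -0.055, "ty": -0.04, "tz": -0.06, "ax": 0, "ay": 0, "az": -7, "hand": 0},
  {"tx": -0.08, "ty": -0.057, "tz": -0.08, "ax": 0, "ay": 0, "az": -10, "hand": 0},
  {"tx": -0.105, "ty": -0.075, "tz": -0.1, "ax": 0, "ay": 0, "az": -13, "hand": 0},
  {"tx": -0.13, "ty": -0.093, "tz": -0.12, "ax": 0, "ay": 0, "az": -16, "hand": 0},
  {"tx": -0.155, "ty": -0.111, "tz": -0.12, "ax": 0, "ay": 0, "az": -18, "hand": 0},
  {"tx": -0.175, "ty": -0.125, "tz": -0.12, "ax": 0, "ay": 0, "az": -20, "hand": 0},
  {"tx": -0.188, "ty": -0.135, "tz": -0.12, "ax": 0, "ay": 0, "az": -21.4, "hand": 0},
  {"tx": -0.194, "ty": -0.139, "tz": -0.12, "ax": 0, "ay": 0, "az": -21.4, "hand": 0},
])

```text
time: 1.1
tcp_pos: [0.3683, 0.4031, 0.3425]
ee_rot: [0.0, 0.001, 1.0, -0.0]
wrist_force: [0.3, -0.6, 0.0]
grip_width: 0.0152
finger_force: 0.0
```

>>> send_rows([
  {"tx": -0.004, "ty": -0.02, "tz": 0, "ax": 0, "ay": 0, "az": 0, "hand": 0},
  {"tx": -0.012, "ty": -0.06, "tz": 0, "ax": 0, "ay": 0, "az": 0, "hand": 0},
  {"tx": -0.02, "ty": -0.105, "tz": 0, "ax": 0, "ay": 0, "az": 0, "hand": 0},
  {"tx": -0.03, "ty": -0.15, "tz": 0, "ax": 0, "ay": 0, "az": 0, "hand": 0},
  {"tx": -0.04, "ty": -0.195, "tz": 0, "ax": 0, "ay": 0, "az": 0, "hand": 0},
  {"tx": -0.05, "ty": -0.24, "tz": 0, "ax": 0, "ay": 0, "az": 0, "hand": 0},
  {"tx": -0.058, "ty": -0.285, "tz": 0, "ax": 0, "ay": 0, "az": 0, "hand": 0},
  {"tx": -0.064, "ty": -0.32, "tz": 0, "ax": 0, "ay": 0, "az": 0, "hand": 0},
  {"tx": -0.068, "ty": -0.341, "tz": 0.01, "ax": 0, "ay": 0, "az": 0, "hand": 0},
  {"tx": -0.07, "ty": -0.349, "tz": 0.03, "ax": 0, "ay": 0, "az": 0, "hand": 0},
])

```text
time: 2.1
tcp_pos: [0.4376, 0.0533, 0.3134]
ee_rot: [0.001, 0.002, 1.0, 0.001]
wrist_force: [0.1, -0.1, -0.8]
grip_width: 0.0007
finger_force: 0.0
```

Run:
```python
from bench import readout, capture
import cv2,numpy as np
o=readout.get_obs();print(o["time"],o["tcp_pos"],o["ee_rot"],o["wrist_force"],o["qpos"])
ims=[]
for n in("top","side"):
    c=capture(n);np.savez(f"{n}1.npz",**{k:np.array(v) for k,v in c.items()}); ims.append(c["pixels"])
o=readout.get_obs();print(o["time"],o["tcp_pos"],o["wrist_force"])
cv2.imwrite("pics/both1.png",np.hstack([ims[0][80:480,200:500],ims[1][60:460,180:480]]))
```

```text
2.1 [0.43759125 0.05327069 0.31336293] [1.18225836e-03 1.86461608e-03 9.99997243e-01 7.99494272e-04] [ 0.13013083 -0.14477505 -0.8497469 ] [-0.75573413 -0.18171517  0.46509642  1.81181605  0.08057356  1.4900704
  1.26351692]
2.2 [0.43583327 0.05423512 0.31065631] [0.44707397 0.41564232 0.36715586]
```

View pics/both1.png

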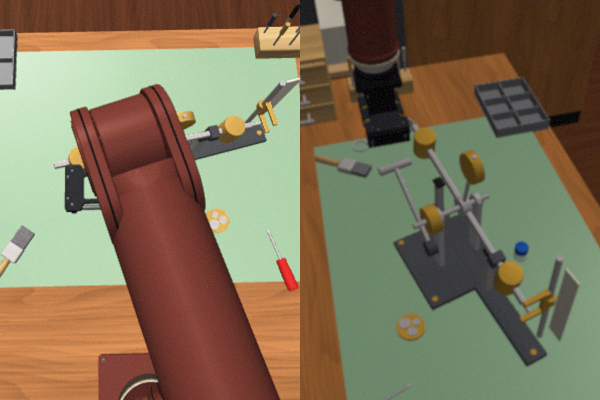

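The gripper is above the handle. In the side view the weights and the poise stay visible, so I'll use that view to measure the rocker angle. The top view is blocked by the arm.

>>> send_rows([
  {"tx": 0.001, "ty": 0.001, "tz": 0.004, "ax": 0, "ay": 0, "az": 0, "hand": 0},
  {"tx": 0.002, "ty": 0.002, "tz": 0.013, "ax": 0, "ay": 0, "az": 0, "hand": 0},
  {"tx": 0.003, "ty": 0.003, "tz": 0.024, "ax": 0, "ay": 0, "az": 0, "hand": 0},
  {"tx": 0.004, "ty": 0.003, "tz": 0.036, "ax": 0, "ay": 0, "az": 0, "hand": 0},
  {"tx": 0.005, "ty": 0.003, "tz": 0.046, "ax": 0, "ay": 0, "az": 0, "hand": 0},
  {"tx": 0.005, "ty": 0.003, "tz": 0.054, "ax": 0, "ay": 0, "az": 0, "hand": 0},
  {"tx": 0.005, "ty": 0.004, "tz": 0.061, "ax": 0, "ay": 0, "az": 0, "hand": 0},
  {"tx": 0.005, "ty": 0.006, "tz": 0.069, "ax": 0, "ay": 0, "az": 0, "hand": 0},
  {"tx": 0.005, "ty": 0.008, "tz": 0.079, "ax": 0, "ay": 0, "az": 0, "hand": 0},
  {"tx": 0.005, "ty": 0.01, "tz": 0.09, "ax": 0, "ay": 0, "az": 0, "hand": 0},
])

```text
time: 3.2
tcp_pos: [0.4323, 0.0662, 0.222]
ee_rot: [0.0, 0.0, 1.0, 0.0]
wrist_force: [0.1, 1.0, 0.9]
grip_width: 0.0006
finger_force: 0.5
```

```bash
cat > m.py <<'E'
from h import *
import json,sys,os
from bench import readout,capture
O=np.array([.5424,-.0339,0]);yaw=.245
ex=np.array([np.cos(yaw),np.sin(yaw),0]);A=O+[0,0,.17]
BLOBS={"wm":(.617,-.207,.161),"po":(.584,-.073,.333),"wp":(.53,.139,.234)}
def rotd(P,d): # rocker +: +y arm down -> negative rotation about +x
    R=cv2.Rodrigues(-ex*d)[0]; return (R@(np.array(P)-A))+A
def cents(c,r):
    k,l,s,ce=cv2.connectedComponentsWithStats(brass(c)); out={}
    for n,P in BLOBS.items():
        uv=project(c,rotd(P,r+.2))[0]
        i=1+np.argmin([np.hypot(*(ce[i]-uv))+(1e3 if s[i,4]<100 else 0) for i in range(1,k)])
        out[n]=(ce[i],s[i,4])
    return out
REF=load("side1"); R0=cents(REF,-.2)
def angle(c,r):
    num=[]
    for it in range(2):
        m=cents(c,r);num=[];den=[];per={}
        for n in BLOBS:
            p0=project(c,BLOBS[n])[0]; p=project(c,rotd(BLOBS[n],r+.2))[0]; J=(project(c,rotd(BLOBS[n],r+.201))[0]-p)/.001
            e=(m[n][0]-R0[n][0])-(p-p0); per[n]=r+J@e/(J@J)
            if n!="wp" and abs(m[n][1]/R0[n][1]-1)<.25: num.append(J@e);den.append(J@J)
        r=r+sum(num)/sum(den)
    return r,per
def S_of(z): return .35-np.arcsin((z-.179)/.13)
def snap(n,r):
    rows=[]
    for i in range(n):
        o=readout.get_obs(); c=capture("side"); r,per=angle(c,r)
        z=o["tcp_pos"][2]; rows.append((o["time"],r,S_of(z)))
        print("t %.2f r %.4f"%(o["time"],r),{k:round(v,3) for k,v in per.items()},"tcp",np.round(o["tcp_pos"],4),"S %.3f F"%S_of(z),np.round(o["wrist_force"],2))
    json.dump((json.load(open("log.json")) if os.path.exists("log.json") else [])+rows,open("log.json","w"))
    np.savez("last.npz",**{k:np.array(v) for k,v in c.items()})
    return rows
E
python3 -c "
from m import *
print(R0); snap(3,-.2); print(readout.get_obs()['tcp_pos'])"
```

```text
{'wm': (array([390.18240343, 333.44849785]), np.int32(466)), 'po': (array([354.8254717 , 223.01886792]), np.int32(212)), 'wp': (array([329.96276596, 150.57630227]), np.int32(5452))}
t 3.20 r -0.2024 {'wm': np.float64(-0.201), 'po': np.float64(-0.203), 'wp': np.float64(-0.195)} tcp [0.4323 0.0662 0.222 ] S 0.013 F [0.13 0.95 0.92]
t 3.25 r -0.2038 {'wm': np.float64(-0.2), 'po': np.float64(-0.205), 'wp': np.float64(-0.193)} tcp [0.4313 0.0663 0.2201] S 0.028 F [-0.14  0.99 -1.81]
t 3.30 r -0.2034 {'wm': np.float64(-0.201), 'po': np.float64(-0.204), 'wp': np.float64(-0.194)} tcp [0.4314 0.0659 0.221 ] S 0.021 F [-0.4  -0.36  1.21]
[0.43164424 0.06573635 0.2217915 ]
```

>>> send_rows([
  {"tx": 0, "ty": 0, "tz": 0.004, "ax": 0, "ay": 0, "az": 0, "hand": 0},
  {"tx": 0, "ty": 0.002, "tz": 0.013, "ax": 0, "ay": 0, "az": 0, "hand": 0},
  {"tx": 0, "ty": 0.003, "tz": 0.024, "ax": 0, "ay": 0, "az": 0, "hand": 0},
  {"tx": 0, "ty": 0.003, "tz": 0.035, "ax": 0, "ay": 0, "az": 0, "hand": 0},
  {"tx": 0, "ty": 0.003, "tz": 0.046, "ax": 0, "ay": 0, "az": 0, "hand": 0},
  {"tx": 0, "ty": 0.002, "tz": 0.056, "ax": 0, "ay": 0, "az": 0, "hand": 0},
  {"tx": 0, "ty": 0, "tz": 0.063, "ax": 0, "ay": 0, "az": 0, "hand": 0},
  {"tx": 0, "ty": -0.002, "tz": 0.068, "ax": 0, "ay": 0, "az": 0, "hand": 0},
  {"tx": 0, "ty": -0.004, "tz": 0.071, "ax": 0, "ay": 0, "az": 0, "hand": 0},
  {"tx": 0, "ty": -0.005, "tz": 0.072, "ax": 0, "ay": 0, "az": 0, "hand": 0},
])

```text
time: 4.35
tcp_pos: [0.4321, 0.0605, 0.1504]
ee_rot: [-0.0, 0.0, 1.0, -0.0]
wrist_force: [0.1, 0.7, 1.7]
grip_width: 0.0004
finger_force: 0.8
```

```bash
python3 -c "
from m import *
snap(3,-.2); print(readout.get_obs()['tcp_pos'])"
```

```text
t 4.35 r -0.2057 {'wm': np.float64(-0.201), 'po': np.float64(-0.207), 'wp': np.float64(-0.199)} tcp [0.4321 0.0605 0.1504] S 0.572 F [0.12 0.73 1.71]
t 4.40 r -0.2053 {'wm': np.float64(-0.201), 'po': np.float64(-0.207), 'wp': np.float64(-0.2)} tcp [0.4321 0.0605 0.1505] S 0.571 F [-1.15  0.68  2.11]
t 4.45 r -0.2063 {'wm': np.float64(-0.201), 'po': np.float64(-0.208), 'wp': np.float64(-0.2)} tcp [0.4321 0.0605 0.1507] S 0.570 F [-0.54 -0.09  2.24]
[0.43214367 0.0605526  0.15076868]
```

```bash
sed -i 's/if n!="wp" and abs/if n=="wm" and abs/' m.py
```

>>> send_rows([
  {"tx": 0, "ty": 0, "tz": 0.001, "ax": 0, "ay": 0, "az": 0, "hand": 0},
  {"tx": 0, "ty": 0, "tz": 0.003, "ax": 0, "ay": 0, "az": 0, "hand": 0},
  {"tx": 0, "ty": 0, "tz": 0.005, "ax": 0, "ay": 0, "az": 0, "hand": 0},
  {"tx": 0, "ty": 0, "tz": 0.007, "ax": 0, "ay": 0, "az": 0, "hand": 0},
  {"tx": 0, "ty": 0, "tz": 0.009, "ax": 0, "ay": 0, "az": 0, "hand": 0},
  {"tx": 0, "ty": 0, "tz": 0.011, "ax": 0, "ay": 0, "az": 0, "hand": 0},
  {"tx": 0, "ty": 0, "tz": 0.013, "ax": 0, "ay": 0, "az": 0, "hand": 0},
  {"tx": 0, "ty": 0, "tz": 0.0145, "ax": 0, "ay": 0, "az": 0, "hand": 0},
  {"tx": 0, "ty": 0, "tz": 0.0155, "ax": 0, "ay": 0, "az": 0, "hand": 0},
  {"tx": 0, "ty": 0, "tz": 0.016, "ax": 0, "ay": 0, "az": 0, "hand": 0},
])

```text
time: 5.5
tcp_pos: [0.4321, 0.0608, 0.1345]
ee_rot: [-0.0, 0.0, 1.0, -0.0]
wrist_force: [0.7, -1.5, 3.2]
grip_width: 0.0003
finger_force: 1.4
```

```bash
python3 -c "
from m import *
snap(2,-.2); print(readout.get_obs()['tcp_pos'])"
```

```text
t 5.50 r -0.2013 {'wm': np.float64(-0.201), 'po': np.float64(-0.209), 'wp': np.float64(-0.198)} tcp [0.4321 0.0608 0.1345] S 0.700 F [ 0.72 -1.53  3.23]
t 5.55 r -0.2014 {'wm': np.float64(-0.201), 'po': np.float64(-0.209), 'wp': np.float64(-0.199)} tcp [0.4321 0.0608 0.1345] S 0.700 F [ 1.29 -2.3   2.97]
[0.43208216 0.06081957 0.13453978]
```

>>> send_rows([
  {"tx": 0, "ty": 0, "tz": 0.0005, "ax": 0, "ay": 0, "az": 0, "hand": 0},
  {"tx": 0, "ty": 0, "tz": 0.001, "ax": 0, "ay": 0, "az": 0, "hand": 0},
  {"tx": 0, "ty": 0, "tz": 0.0015, "ax": 0, "ay": 0, "az": 0, "hand": 0},
  {"tx": 0, "ty": 0, "tz": 0.002, "ax": 0, "ay": 0, "az": 0, "hand": 0},
  {"tx": 0, "ty": 0, "tz": 0.0025, "ax": 0, "ay": 0, "az": 0, "hand": 0},
  {"tx": 0, "ty": 0, "tz": 0.003, "ax": 0, "ay": 0, "az": 0, "hand": 0},
  {"tx": 0, "ty": 0, "tz": 0.0035, "ax": 0, "ay": 0, "az": 0, "hand": 0},
  {"tx": 0, "ty": 0, "tz": 0.004, "ax": 0, "ay": 0, "az": 0, "hand": 0},
  {"tx": 0, "ty": 0, "tz": 0.004, "ax": 0, "ay": 0, "az": 0, "hand": 0},
  {"tx": 0, "ty": 0, "tz": 0.004, "ax": 0, "ay": 0, "az": 0, "hand": 0},
])

```text
time: 6.6
tcp_pos: [0.4321, 0.0608, 0.1306]
ee_rot: [-0.0, 0.0, 1.0, -0.0]
wrist_force: [0.3, -1.9, 3.3]
grip_width: 0.0007
finger_force: 1.5
```

```bash
python3 -c "
from m import *
snap(2,-.2); print(readout.get_obs()['tcp_pos'])"
```

```text
t 6.60 r -0.2011 {'wm': np.float64(-0.201), 'po': np.float64(-0.209), 'wp': np.float64(-0.198)} tcp [0.4321 0.0608 0.1306] S 0.732 F [ 0.33 -1.93  3.34]
t 6.65 r -0.2023 {'wm': np.float64(-0.202), 'po': np.float64(-0.207), 'wp': np.float64(-0.199)} tcp [0.4321 0.0608 0.1306] S 0.732 F [ 0.87 -2.32  3.47]
[0.43209423 0.06082017 0.13057565]
```

>>> send_rows([
  {"tx": 0, "ty": 0, "tz": 0.0005, "ax": 0, "ay": 0, "az": 0, "hand": 0},
  {"tx": 0, "ty": 0, "tz": 0.001, "ax": 0, "ay": 0, "az": 0, "hand": 0},
  {"tx": 0, "ty": 0, "tz": 0.0015, "ax": 0, "ay": 0, "az": 0, "hand": 0},
  {"tx": 0, "ty": 0, "tz": 0.002, "ax": 0, "ay": 0, "az": 0, "hand": 0},
  {"tx": 0, "ty": 0, "tz": 0.0025, "ax": 0, "ay": 0, "az": 0, "hand": 0},
  {"tx": 0, "ty": 0, "tz": 0.003, "ax": 0, "ay": 0, "az": 0, "hand": 0},
  {"tx": 0, "ty": 0, "tz": 0.0035, "ax": 0, "ay": 0, "az": 0, "hand": 0},
  {"tx": 0, "ty": 0, "tz": 0.0035, "ax": 0, "ay": 0, "az": 0, "hand": 0},
  {"tx": 0, "ty": 0, "tz": 0.0035, "ax": 0, "ay": 0, "az": 0, "hand": 0},
  {"tx": 0, "ty": 0, "tz": 0.0035, "ax": 0, "ay": 0, "az": 0, "hand": 0},
])

```text
time: 7.7
tcp_pos: [0.4321, 0.0608, 0.1271]
ee_rot: [0.0, 0.0, 1.0, 0.0]
wrist_force: [1.0, -2.8, 2.9]
grip_width: 0.0
finger_force: 1.6
```

```bash
python3 -c "
from m import *
snap(2,-.2); print(readout.get_obs()['tcp_pos'])"
```

```text
t 7.70 r -0.2010 {'wm': np.float64(-0.201), 'po': np.float64(-0.208), 'wp': np.float64(-0.199)} tcp [0.4321 0.0608 0.1271] S 0.761 F [ 1.01 -2.82  2.89]
t 7.75 r -0.2015 {'wm': np.float64(-0.201), 'po': np.float64(-0.207), 'wp': np.float64(-0.199)} tcp [0.4321 0.0608 0.1271] S 0.761 F [ 1.29 -3.13  3.57]
[0.43207444 0.06082776 0.12707709]
```

>>> send_rows([
  {"tx": 0, "ty": 0, "tz": 0.0005, "ax": 0, "ay": 0, "az": 0, "hand": 0},
  {"tx": 0, "ty": -0.0005, "tz": 0.001, "ax": 0, "ay": 0, "az": 0, "hand": 0},
  {"tx": 0, "ty": -0.0007, "tz": 0.0015, "ax": 0, "ay": 0, "az": 0, "hand": 0},
  {"tx": 0, "ty": -0.001, "tz": 0.002, "ax": 0, "ay": 0, "az": 0, "hand": 0},
  {"tx": 0, "ty": -0.0012, "tz": 0.0025, "ax": 0, "ay": 0, "az": 0, "hand": 0},
  {"tx": 0, "ty": -0.0014, "tz": 0.003, "ax": 0, "ay": 0, "az": 0, "hand": 0},
  {"tx": 0, "ty": -0.0016, "tz": 0.0035, "ax": 0, "ay": 0, "az": 0, "hand": 0},
  {"tx": 0, "ty": -0.0016, "tz": 0.0035, "ax": 0, "ay": 0, "az": 0, "hand": 0},
  {"tx": 0, "ty": -0.0016, "tz": 0.0035, "ax": 0, "ay": 0, "az": 0, "hand": 0},
  {"tx": 0, "ty": -0.0016, "tz": 0.0035, "ax": 0, "ay": 0, "az": 0, "hand": 0},
])

```text
time: 8.8
tcp_pos: [0.432, 0.0593, 0.1235]
ee_rot: [-0.0, 0.0, 1.0, 0.0]
wrist_force: [0.8, 1.5, 1.8]
grip_width: 0.0001
finger_force: 1.1
```

```bash
python3 -c "
from m import *
snap(2,-.2); print(readout.get_obs()['tcp_pos'])"
```

```text
t 8.80 r -0.2013 {'wm': np.float64(-0.201), 'po': np.float64(-0.209), 'wp': np.float64(-0.199)} tcp [0.432  0.0593 0.1235] S 0.791 F [0.77 1.53 1.77]
t 8.85 r -0.2008 {'wm': np.float64(-0.201), 'po': np.float64(-0.208), 'wp': np.float64(-0.2)} tcp [0.432  0.0593 0.1235] S 0.791 F [0.47 0.76 2.15]
[0.43197137 0.05927829 0.12352516]
```

>>> send_rows([
  {"tx": 0, "ty": 0, "tz": 0.0005, "ax": 0, "ay": 0, "az": 0, "hand": 0},
  {"tx": 0, "ty": -0.0005, "tz": 0.001, "ax": 0, "ay": 0, "az": 0, "hand": 0},
  {"tx": 0, "ty": -0.0007, "tz": 0.0015, "ax": 0, "ay": 0, "az": 0, "hand": 0},
  {"tx": 0, "ty": -0.001, "tz": 0.002, "ax": 0, "ay": 0, "az": 0, "hand": 0},
  {"tx": 0, "ty": -0.0012, "tz": 0.0025, "ax": 0, "ay": 0, "az": 0, "hand": 0},
  {"tx": 0, "ty": -0.0014, "tz": 0.003, "ax": 0, "ay": 0, "az": 0, "hand": 0},
  {"tx": 0, "ty": -0.0016, "tz": 0.0035, "ax": 0, "ay": 0, "az": 0, "hand": 0},
  {"tx": 0, "ty": -0.0016, "tz": 0.0035, "ax": 0, "ay": 0, "az": 0, "hand": 0},
  {"tx": 0, "ty": -0.0016, "tz": 0.0035, "ax": 0, "ay": 0, "az": 0, "hand": 0},
  {"tx": 0, "ty": -0.0016, "tz": 0.0035, "ax": 0, "ay": 0, "az": 0, "hand": 0},
])

```text
time: 9.9
tcp_pos: [0.4321, 0.0576, 0.1201]
ee_rot: [-0.0, 0.0, 1.0, -0.0]
wrist_force: [1.4, 1.4, 2.9]
grip_width: 0.0002
finger_force: 1.2
```

```bash
python3 -c "
from m import *
snap(2,-.2); print(readout.get_obs()['tcp_pos'])"
```

```text
t 9.90 r -0.2021 {'wm': np.float64(-0.202), 'po': np.float64(-0.208), 'wp': np.float64(-0.199)} tcp [0.4321 0.0576 0.1201] S 0.820 F [1.38 1.39 2.91]
t 9.95 r -0.2017 {'wm': np.float64(-0.202), 'po': np.float64(-0.208), 'wp': np.float64(-0.2)} tcp [0.4321 0.0576 0.1201] S 0.820 F [0.73 1.12 2.52]
[0.4320939  0.0576004  0.12008869]
```

>>> send_rows([
  {"tx": 0, "ty": 0, "tz": 0.0005, "ax": 0, "ay": 0, "az": 0, "hand": 0},
  {"tx": 0, "ty": -0.0005, "tz": 0.001, "ax": 0, "ay": 0, "az": 0, "hand": 0},
  {"tx": 0, "ty": -0.0007, "tz": 0.0015, "ax": 0, "ay": 0, "az": 0, "hand": 0},
  {"tx": 0, "ty": -0.001, "tz": 0.002, "ax": 0, "ay": 0, "az": 0, "hand": 0},
  {"tx": 0, "ty": -0.0012, "tz": 0.0025, "ax": 0, "ay": 0, "az": 0, "hand": 0},
  {"tx": 0, "ty": -0.0014, "tz": 0.003, "ax": 0, "ay": 0, "az": 0, "hand": 0},
  {"tx": 0, "ty": -0.0016, "tz": 0.0035, "ax": 0, "ay": 0, "az": 0, "hand": 0},
  {"tx": 0, "ty": -0.0016, "tz": 0.0035, "ax": 0, "ay": 0, "az": 0, "hand": 0},
  {"tx": 0, "ty": -0.0016, "tz": 0.0035, "ax": 0, "ay": 0, "az": 0, "hand": 0},
  {"tx": 0, "ty": -0.0016, "tz": 0.0035, "ax": 0, "ay": 0, "az": 0, "hand": 0},
])

```text
time: 11.0
tcp_pos: [0.4321, 0.0559, 0.1166]
ee_rot: [0.0, 0.0, 1.0, -0.0]
wrist_force: [2.7, 0.3, 3.1]
grip_width: 0.0002
finger_force: 1.5
```

```bash
python3 -c "
from m import *
snap(2,-.2); print(readout.get_obs()['tcp_pos'])"
```

```text
t 11.00 r -0.1833 {'wm': np.float64(-0.183), 'po': np.float64(-0.194), 'wp': np.float64(0.972)} tcp [0.4321 0.0559 0.1166] S 0.851 F [2.74 0.28 3.09]
t 11.05 r -0.1819 {'wm': np.float64(-0.182), 'po': np.float64(-0.191), 'wp': np.float64(0.972)} tcp [0.4321 0.056  0.1166] S 0.851 F [ 1.49 -0.3   1.9 ]
[0.43209426 0.05595508 0.11658274]
```

```bash
cat > plan.py <<'E'
from m import *
from scipy.optimize import least_squares
ST="st.json"
def z_of(S): return .179+.13*np.sin(.35-S)
def init():
    # nodes (t,S), cycle marks, solution
    return dict(nodes=[[9.9,.820],[10.0,.820],[10.7,.851]],marks=[10.0,11.10],meas=[[11.0,-.1833],[11.05,-.1819]],zc=.1166,sol=[0,0,.835,0])
DT=.005
def sim(sol,st,t1):
    a,b,c=2.7*np.exp(sol[0]),4.2*np.exp(sol[1]),sol[2]; d=sol[3:]
    n=np.array(st["nodes"]);ts=np.arange(10.0,t1+DT/2,DT);S=np.interp(ts,n[:,0],n[:,1])
    k=np.minimum(np.searchsorted(st["marks"],ts,side="right")-1,len(d)-1)
    r,w=-.2,0.;R=np.empty((len(ts),2))
    for i in range(len(ts)):
        R[i]=r,w; acc=a*(r+.2)+b*(S[i]-c)+d[k[i]]
        w+=acc*DT; r+=w*DT
        if r<-.2: r,w=-.2,max(w,0)
    return ts,R
def fit(st):
    M=np.array(st["meas"]);t1=M[-1,0]
    nd=len(st["marks"])-1; x0=np.r_[st["sol"],np.zeros(max(0,3+nd-len(st["sol"])))]
    def res(x):
        ts,R=sim(x,st,t1); return np.r_[(np.interp(M[:,0],ts,R[:,0])-.001-M[:,1])/.001, x[0]/.25,x[1]/.15,(x[2]-.835)/.03,x[3:]/.015]
    s=least_squares(res,x0,loss="soft_l1",diff_step=1e-4,x_scale=np.r_[.2,.2,.01,np.ones(nd)*.01],max_nfev=60)
    st["sol"]=list(s.x); r=res(s.x); print("fit tau %.3f b %.2f SL %.4f d %s"%(1/np.sqrt(2.7*np.exp(s.x[0])),4.2*np.exp(s.x[1]),s.x[2],np.round(s.x[3:],3)),"res(mrad)",np.round(r[:len(M)][-8:],1))
def plan(st,tn,rT,T):
    s=st["sol"];a,b,c=2.7*np.exp(s[0]),4.2*np.exp(s[1]),s[2]-s[-1]/(4.2*np.exp(s[1]))
    ts,R=sim(s,st,tn); r0,w0=R[-1]; print("state at %.2f: r %.4f w %.4f"%(tn,r0,w0))
    # quintic r(t): r0,w0,acc0 -> rT,0,0
    S0=np.interp(tn,*np.array(st["nodes"]).T); A0=a*(r0+.2)+b*(S0-c)
    C=np.linalg.solve([[T**3,T**4,T**5],[3*T**2,4*T**3,5*T**4],[6*T,12*T**2,20*T**3]],[rT-r0-w0*T-A0*T*T/2,-w0-A0*T,-A0])
    p=np.polynomial.Polynomial([r0,w0,A0/2,*C]); t=np.arange(1,11)*.1; tt=np.minimum(t,T)
    S=c+(p.deriv(2)(tt)-a*(p(tt)+.2))/b
    tz=np.round(st["zc"]-z_of(S),4); ty=np.round(.97*.13*(np.cos(.35-S)-np.cos(.35-S0)),3)
    Sr=.35-np.arcsin((st["zc"]-tz-.179)/.13)
    st["nodes"]+=[[tn,float(S0)]]+[[float(tn+x),float(y)] for x,y in zip(t,Sr)]; st["zc"]-=float(tz[-1])
    st["marks"].append(float(tn+1.0))
    ts,R=sim(s,st,tn+1.0);print("pred end r %.4f w %.4f"%tuple(R[-1]),"max|w| %.3f"%abs(R[-200:,1]).max())
    print("ty",ty);print("tz",tz);print("S",np.round(Sr,3))
def go(rT,T,n=3,first=False):
    st=init() if first else json.load(open(ST))
    if not first:
        rows=snap(n,sim(st["sol"],st,st["marks"][-1])[1][-1,0]); st["meas"]+=[[t,r] for t,r,_ in rows]
    fit(st); tn=readout.get_obs()["time"]; 
    if not first: st["marks"][-1]=tn-.05*n   # mark = end of last move
    plan(st,tn,rT,T); json.dump(st,open(ST,"w"))
E
python3 -c "
from plan import *
go(-.12,1.6,first=True)"
```

```text
fit tau 0.612 b 4.16 SL 0.8287 d [0.] res(mrad) [-1.   0.8]
state at 11.10: r -0.1765 w 0.0748
pred end r -0.1184 w 0.0114 max|w| 0.088
ty [0.002 0.003 0.004 0.005 0.005 0.005 0.005 0.005 0.005 0.005]
tz [-0.0032 -0.006  -0.0081 -0.0097 -0.0108 -0.0113 -0.0115 -0.0114 -0.011
 -0.0104]
S [0.823 0.799 0.781 0.767 0.758 0.754 0.752 0.753 0.756 0.762]
```

```bash
python3 -c "
from plan import *
st=init(); st['marks'][-1]=11.2
rows=snap(2,-.176); st['meas']+=[[t,r] for t,r,_ in rows]
fit(st); plan(st,readout.get_obs()['time'],-.12,1.6); json.dump(st,open(ST,'w')); print(st['marks'])"
```

```text
t 11.10 r -0.1797 {'wm': np.float64(-0.18), 'po': np.float64(-0.189), 'wp': np.float64(0.975)} tcp [0.4321 0.056  0.1166] S 0.851 F [ 3.29 -0.27  2.6 ]
t 11.15 r -0.1755 {'wm': np.float64(-0.175), 'po': np.float64(-0.182), 'wp': np.float64(0.971)} tcp [0.4321 0.056  0.1166] S 0.851 F [ 1.62 -0.37  3.01]
fit tau 0.622 b 4.07 SL 0.8291 d [0.] res(mrad) [-2.  -0.4  0.8  0.3]
state at 11.20: r -0.1700 w 0.0864
pred end r -0.1144 w -0.0018 max|w| 0.098
ty [0.002 0.004 0.005 0.006 0.006 0.006 0.006 0.006 0.005 0.005]
tz [-0.0042 -0.0075 -0.01   -0.0118 -0.0127 -0.0131 -0.0129 -0.0123 -0.0114
 -0.0103]
S [0.814 0.786 0.765 0.75  0.742 0.739 0.741 0.746 0.753 0.762]
[10.0, 11.2, 12.2]
```

>>> send_rows([
  {"tx": 0, "ty": 0.002, "tz": -0.0042, "ax": 0, "ay": 0, "az": 0, "hand": 0},
  {"tx": 0, "ty": 0.004, "tz": -0.0075, "ax": 0, "ay": 0, "az": 0, "hand": 0},
  {"tx": 0, "ty": 0.005, "tz": -0.01, "ax": 0, "ay": 0, "az": 0, "hand": 0},
  {"tx": 0, "ty": 0.006, "tz": -0.0118, "ax": 0, "ay": 0, "az": 0, "hand": 0},
  {"tx": 0, "ty": 0.006, "tz": -0.0127, "ax": 0, "ay": 0, "az": 0, "hand": 0},
  {"tx": 0, "ty": 0.006, "tz": -0.0131, "ax": 0, "ay": 0, "az": 0, "hand": 0},
  {"tx": 0, "ty": 0.006, "tz": -0.0129, "ax": 0, "ay": 0, "az": 0, "hand": 0},
  {"tx": 0, "ty": 0.006, "tz": -0.0123, "ax": 0, "ay": 0, "az": 0, "hand": 0},
  {"tx": 0, "ty": 0.005, "tz": -0.0114, "ax": 0, "ay": 0, "az": 0, "hand": 0},
  {"tx": 0, "ty": 0.005, "tz": -0.0103, "ax": 0, "ay": 0, "az": 0, "hand": 0},
])

```text
time: 12.2
tcp_pos: [0.4323, 0.0608, 0.1269]
ee_rot: [0.0, 0.0, 1.0, -0.0]
wrist_force: [-0.7, -0.1, 3.2]
grip_width: 0.0004
finger_force: 1.4
```

```bash
python3 -c "
from plan import *
go(-.07,1.4)"
```

```text
t 12.20 r -0.1747 {'wm': np.float64(-0.175), 'po': np.float64(-0.184), 'wp': np.float64(0.969)} tcp [0.4323 0.0608 0.1269] S 0.763 F [-0.72 -0.08  3.19]
t 12.25 r -0.1787 {'wm': np.float64(-0.179), 'po': np.float64(-0.188), 'wp': np.float64(0.976)} tcp [0.4323 0.0608 0.1267] S 0.764 F [ 0.31 -0.31  2.22]
t 12.30 r -0.1827 {'wm': np.float64(-0.183), 'po': np.float64(-0.193), 'wp': np.float64(0.974)} tcp [0.4323 0.0608 0.1268] S 0.763 F [ 0.29 -0.08  1.92]
fit tau 0.841 b 4.07 SL 0.8306 d [ 0.008 -0.008] res(mrad) [-2.  -0.5  0.5 -0.2  3.   0.3 -3.2]
state at 12.35: r -0.1930 w -0.1677
pred end r 0.0942 w 0.4872 max|w| 0.504
ty [-0.009 -0.016 -0.02  -0.02  -0.017 -0.012 -0.007 -0.002  0.002  0.004]
tz [ 0.0181  0.0283  0.0327  0.0326  0.029   0.0226  0.0142  0.005  -0.004
 -0.0113]
S [0.92  1.017 1.061 1.06  1.024 0.962 0.885 0.805 0.729 0.669]
```

Run:
```python
from plan import *
st=json.load(open(ST)); M=np.array(st["meas"]); n0=np.array(st["nodes"])
n0=n0[n0[:,0]<12.21].tolist()
for lag in(0,.03,.06,.1):
    st["nodes"]=[[t+lag,s] for t,s in n0]
    for x0 in([0,0,.835],[.3,-.2,.83],[-.2,-.3,.825]):
        f=lambda x:np.r_[(np.interp(M[:,0],*(lambda ts,R:(ts,R[:,0]))(*sim(np.r_[x,0],st,12.4)))-.001-M[:,1])/.001,x[0]/.4,x[1]/.3]
        s=least_squares(f,x0,diff_step=1e-4,x_scale=[.2,.2,.01])
        ts,R=sim(np.r_[s.x,0],st,12.4)
        print(lag,"tau %.3f b %.2f SL %.4f cost %.2f"%(1/np.sqrt(2.7*np.exp(s.x[0])),4.2*np.exp(s.x[1]),s.x[2],s.cost),np.round(s.fun[:7],1),"peak",R[:,0].max().round(3),"w end",R[-10,1].round(3))
```

```text
0 tau 1.050 b 3.78 SL 0.8275 cost 12.99 [-1.9 -0.6  0.3 -0.6  2.7  0.5 -2.5] peak -0.142 w end -0.156
0 tau 1.050 b 3.78 SL 0.8275 cost 12.99 [-1.9 -0.6  0.3 -0.6  2.7  0.5 -2.5] peak -0.142 w end -0.156
0 tau 1.050 b 3.78 SL 0.8275 cost 12.99 [-1.9 -0.6  0.3 -0.6  2.7  0.5 -2.5] peak -0.142 w end -0.156
0.03 tau 1.178 b 4.07 SL 0.8273 cost 20.01 [-2.3 -0.9  0.1 -0.8  3.5  0.6 -3.1] peak -0.139 w end -0.172
0.03 tau 1.178 b 4.07 SL 0.8273 cost 20.01 [-2.3 -0.9  0.1 -0.8  3.5  0.6 -3.1] peak -0.139 w end -0.172
0.03 tau 1.178 b 4.07 SL 0.8273 cost 20.01 [-2.3 -0.9  0.1 -0.8  3.5  0.6 -3.1] peak -0.139 w end -0.172
0.06 tau 1.323 b 4.44 SL 0.8274 cost 30.31 [-2.8 -1.3 -0.3 -1.1  4.4  0.7 -3.9] peak -0.136 w end -0.192
0.06 tau 1.323 b 4.44 SL 0.8274 cost 30.31 [-2.8 -1.3 -0.3 -1.1  4.4  0.7 -3.9] peak -0.136 w end -0.192
0.06 tau 1.323 b 4.44 SL 0.8274 cost 30.31 [-2.8 -1.3 -0.3 -1.1  4.4  0.7 -3.9] peak -0.136 w end -0.192
0.1 tau 1.535 b 5.07 SL 0.8278 cost 51.54 [-3.6 -2.1 -1.  -1.7  5.9  0.9 -5. ] peak -0.131 w end -0.223
0.1 tau 0.609 b 4.20 SL 0.8622 cost 1654.07 [-17.7 -19.1 -21.3 -25.5 -26.3 -22.3 -18.3] peak -0.2 w end 0.0
0.1 tau 1.535 b 5.07 SL 0.8278 cost 51.54 [-3.6 -2.1 -1.  -1.7  5.9  0.9 -5. ] peak -0.131 w end -0.223
```

>>> send_rows([
  {"tx": 0, "ty": 0, "tz": 0.001, "ax": 0, "ay": 0, "az": 0, "hand": 0},
  {"tx": 0, "ty": 0, "tz": 0.0025, "ax": 0, "ay": 0, "az": 0, "hand": 0},
  {"tx": 0, "ty": -0.001, "tz": 0.004, "ax": 0, "ay": 0, "az": 0, "hand": 0},
  {"tx": 0, "ty": -0.002, "tz": 0.0053, "ax": 0, "ay": 0, "az": 0, "hand": 0},
  {"tx": 0, "ty": -0.003, "tz": 0.0063, "ax": 0, "ay": 0, "az": 0, "hand": 0},
  {"tx": 0, "ty": -0.003, "tz": 0.007, "ax": 0, "ay": 0, "az": 0, "hand": 0},
  {"tx": 0, "ty": -0.004, "tz": 0.0076, "ax": 0, "ay": 0, "az": 0, "hand": 0},
  {"tx": 0, "ty": -0.004, "tz": 0.0082, "ax": 0, "ay": 0, "az": 0, "hand": 0},
  {"tx": 0, "ty": -0.004, "tz": 0.0088, "ax": 0, "ay": 0, "az": 0, "hand": 0},
  {"tx": 0, "ty": -0.004, "tz": 0.0093, "ax": 0, "ay": 0, "az": 0, "hand": 0},
])

```text
time: 13.35
tcp_pos: [0.4321, 0.0566, 0.1175]
ee_rot: [-0.0, 0.0, 1.0, -0.0]
wrist_force: [0.7, -1.6, 3.9]
grip_width: 0.0004
finger_force: 2.0
```

```bash
python3 -c "
from plan import *
snap(10,-.2)" | cut -c1-200
```

```text
t 13.35 r -0.2011 {'wm': np.float64(-0.201), 'po': np.float64(-0.208), 'wp': np.float64(-0.201)} tcp [0.4321 0.0566 0.1175] S 0.843 F [ 0.73 -1.61  3.89]
t 13.40 r -0.2004 {'wm': np.float64(-0.2), 'po': np.float64(-0.206), 'wp': np.float64(-0.199)} tcp [0.4321 0.0566 0.1175] S 0.843 F [ 1.69 -1.99  4.36]
t 13.45 r -0.1997 {'wm': np.float64(-0.2), 'po': np.float64(-0.203), 'wp': np.float64(-0.2)} tcp [0.4321 0.0566 0.1175] S 0.843 F [ 1.31 -2.71  3.86]
t 13.50 r -0.1988 {'wm': np.float64(-0.199), 'po': np.float64(-0.203), 'wp': np.float64(-0.199)} tcp [0.4321 0.0566 0.1175] S 0.842 F [ 0.62 -2.7   4.49]
t 13.55 r -0.1986 {'wm': np.float64(-0.199), 'po': np.float64(-0.204), 'wp': np.float64(-0.2)} tcp [0.4321 0.0566 0.1176] S 0.842 F [ 0.75 -1.71  4.91]
t 13.60 r -0.1987 {'wm': np.float64(-0.199), 'po': np.float64(-0.204), 'wp': np.float64(-0.2)} tcp [0.4321 0.0567 0.1176] S 0.842 F [ 0.38 -3.35  5.76]
t 13.65 r -0.1968 {'wm': np.float64(-0.197), 'po': np.float64(-0.202), 'wp': np.float64(-0.199)} tcp [0.4321 0.0567 0.1176] S 0.842 F [ 1.2  -4.11  4.7 ]
t 13.70 r -0.1974 {'wm': np.float64(-0.197), 'po': np.float64(-0.202), 'wp': np.float64(-0.199)} tcp [0.4321 0.0567 0.1176] S 0.842 F [-0.4  -3.14  4.34]
t 13.75 r -0.1934 {'wm': np.float64(-0.193), 'po': np.float64(-0.197), 'wp': np.float64(-0.199)} tcp [0.4321 0.0568 0.1176] S 0.842 F [ 0.62 -2.85  4.48]
t 13.80 r -0.1902 {'wm': np.float64(-0.19), 'po': np.float64(-0.197), 'wp': np.float64(-0.2)} tcp [0.4321 0.0569 0.1176] S 0.842 F [ 0.78 -2.41  4.75]
```

```bash
python3 - <<'E' | cut -c1-130
from plan import *
snap(4,-.187)
L=np.array(json.load(open("log.json")));L=L[L[:,0]>=13.34]
for tau in(.45,.6,.75,.9):
    s=1/tau
    B=np.c_[np.ones(len(L)),np.cosh((L[:,0]-13.85)*s),np.sinh((L[:,0]-13.85)*s)]
    for t0 in(13.34,13.59):
        k=L[:,0]>t0; x,res,*_=np.linalg.lstsq(B[k],L[k,1],rcond=None); e=L[k,1]-B[k]@x
        print(tau,t0,"eq %.4f r %.4f w %.4f rms %.2f mrad"%(x[0],x[0]+x[1],x[2]*s,e.std()*1e3))
E
```

```text
t 13.85 r -0.1897 {'wm': np.float64(-0.19), 'po': np.float64(-0.195), 'wp': np.float64(-0.199)} tcp [0.4321 0.0569 0.1176] S 0.842
t 13.90 r -0.1858 {'wm': np.float64(-0.186), 'po': np.float64(-0.195), 'wp': np.float64(-0.2)} tcp [0.4321 0.057  0.1176] S 0.842 
t 13.95 r -0.1835 {'wm': np.float64(-0.184), 'po': np.float64(-0.191), 'wp': np.float64(0.972)} tcp [0.432  0.0569 0.1175] S 0.842
t 14.00 r -0.1815 {'wm': np.float64(-0.182), 'po': np.float64(-0.192), 'wp': np.float64(0.972)} tcp [0.432  0.057  0.1175] S 0.842
0.45 13.34 eq -0.2158 r -0.1894 w 0.0481 rms 0.87 mrad
0.45 13.59 eq -0.2041 r -0.1890 w 0.0474 rms 0.89 mrad
0.6 13.34 eq -0.2318 r -0.1893 w 0.0481 rms 0.86 mrad
0.6 13.59 eq -0.2142 r -0.1890 w 0.0478 rms 0.88 mrad
0.75 13.34 eq -0.2525 r -0.1893 w 0.0481 rms 0.85 mrad
0.75 13.59 eq -0.2273 r -0.1890 w 0.0480 rms 0.87 mrad
0.9 13.34 eq -0.2778 r -0.1892 w 0.0481 rms 0.85 mrad
0.9 13.59 eq -0.2432 r -0.1890 w 0.0481 rms 0.87 mrad
```

```bash
python3 - <<'E'
s=open("plan.py").read()
a=s.index("def init"); b=s.index("def plan(")
new='''def init():
    L=[x for x in json.load(open("log.json")) if x[0]>=13.44]
    return dict(nodes=[[13.4,.842],[14.05,.842]],marks=[13.45,14.05],meas=[x[:2] for x in L],zc=.1175,sol=[0,0,.828,-.1997,.015,0])
DT=.01
def sim(sol,st,t1):
    a,b,c=2.7*np.exp(sol[0]),4.2*np.exp(sol[1]),sol[2]; d=sol[5:]
    n=np.array(st["nodes"]);ts=np.arange(13.45,t1+DT/2,DT);S=np.interp(ts+DT/2,n[:,0],n[:,1])
    k=np.minimum(np.searchsorted(st["marks"],ts+1e-6,side="right")-1,len(d)-1)
    r,w=sol[3],sol[4];R=np.empty((len(ts),2))
    for i in range(len(ts)):
        R[i]=r,w; acc=a*(r+w*DT/2+.2)+b*(S[i]-c)+d[k[i]]
        r+=w*DT+acc*DT*DT/2; w+=acc*DT
    return ts,R
def fit(st):
    M=np.array(st["meas"]);t1=M[-1,0]
    nd=len(st["marks"])-1; x0=np.r_[st["sol"],np.zeros(max(0,5+nd-len(st["sol"])))]
    def res(x):
        ts,R=sim(x,st,t1+.02); return np.r_[(np.interp(M[:,0],ts,R[:,0])-.001-M[:,1])/.001, x[0]/.25,x[1]/.15,(x[2]-.828)/.01,x[5:]/.03]
    s=least_squares(res,x0,diff_step=1e-5,x_scale=np.r_[.2,.2,.01,.01,.01,np.ones(nd)*.03],max_nfev=100)
    st["sol"]=list(s.x); r=res(s.x); print("fit tau %.3f b %.2f SL %.4f d %s"%(1/np.sqrt(2.7*np.exp(s.x[0])),4.2*np.exp(s.x[1]),s.x[2],np.round(s.x[5:],3)),"res(mrad)",np.round(r[:len(M)][-12:],1))
'''
s=s[:a]+new+s[b:]
s=s.replace("c=2.7*np.exp(s[0]),4.2*np.exp(s[1]),s[2]-s[-1]/(4.2*np.exp(s[1]))","c=2.7*np.exp(s[0]),4.2*np.exp(s[1]),s[2]")
s=s.replace("R[-200:,1]","R[-100:,1]")
open("plan.py","w").write(s)
E
python3 -c "
from plan import *
go(-.09,1.6,first=True)"
```

```text
fit tau 0.611 b 4.30 SL 0.8228 d [0.011] res(mrad) [-0.2 -0.6 -0.2  0.8  0.   2.1 -0.2 -1.4  0.3 -1.  -0.4  0.9]
state at 14.05: r -0.1760 w 0.0764
pred end r -0.0911 w 0.0556 max|w| 0.099
ty [0.001 0.002 0.003 0.004 0.004 0.005 0.005 0.005 0.006 0.006]
tz [-0.0023 -0.0043 -0.0062 -0.0078 -0.0092 -0.0104 -0.0114 -0.0121 -0.0125
 -0.0127]
S [0.823 0.806 0.789 0.776 0.764 0.754 0.746 0.74  0.736 0.735]
```

>>> send_rows([
  {"tx": 0, "ty": 0.001, "tz": -0.0023, "ax": 0, "ay": 0, "az": 0, "hand": 0},
  {"tx": 0, "ty": 0.002, "tz": -0.0043, "ax": 0, "ay": 0, "az": 0, "hand": 0},
  {"tx": 0, "ty": 0.003, "tz": -0.0062, "ax": 0, "ay": 0, "az": 0, "hand": 0},
  {"tx": 0, "ty": 0.004, "tz": -0.0078, "ax": 0, "ay": 0, "az": 0, "hand": 0},
  {"tx": 0, "ty": 0.004, "tz": -0.0092, "ax": 0, "ay": 0, "az": 0, "hand": 0},
  {"tx": 0, "ty": 0.005, "tz": -0.0104, "ax": 0, "ay": 0, "az": 0, "hand": 0},
  {"tx": 0, "ty": 0.005, "tz": -0.0114, "ax": 0, "ay": 0, "az": 0, "hand": 0},
  {"tx": 0, "ty": 0.005, "tz": -0.0121, "ax": 0, "ay": 0, "az": 0, "hand": 0},
  {"tx": 0, "ty": 0.006, "tz": -0.0125, "ax": 0, "ay": 0, "az": 0, "hand": 0},
  {"tx": 0, "ty": 0.006, "tz": -0.0127, "ax": 0, "ay": 0, "az": 0, "hand": 0},
])

```text
time: 15.05
tcp_pos: [0.4322, 0.0629, 0.1303]
ee_rot: [0.0, 0.0, 1.0, -0.0]
wrist_force: [-0.5, -1.0, 2.9]
grip_width: 0.0006
finger_force: 1.2
```

```bash
python3 -c "
from plan import *
go(-.06,1.3,n=4)"
```

```text
t 15.05 r -0.1884 {'wm': np.float64(-0.188), 'po': np.float64(-0.196), 'wp': np.float64(-0.2)} tcp [0.4322 0.0629 0.1303] S 0.734 F [-0.49 -0.99  2.93]
t 15.10 r -0.1973 {'wm': np.float64(-0.197), 'po': np.float64(-0.205), 'wp': np.float64(-0.199)} tcp [0.4322 0.0629 0.1303] S 0.734 F [-0.06 -1.63  2.35]
t 15.15 r -0.2019 {'wm': np.float64(-0.202), 'po': np.float64(-0.209), 'wp': np.float64(-0.199)} tcp [0.4322 0.0629 0.1303] S 0.734 F [-0.12 -1.78  2.04]
t 15.20 r -0.2004 {'wm': np.float64(-0.2), 'po': np.float64(-0.209), 'wp': np.float64(-0.198)} tcp [0.4322 0.0629 0.1303] S 0.734 F [-1.09 -1.84  3.03]
fit tau 0.724 b 2.57 SL 0.8378 d [-0.011 -0.023] res(mrad) [ 1.3  3.5  1.  -0.6  0.5 -1.6 -2.1 -2.3  0.2  3.9  2.6 -5.6]
state at 15.25: r -0.2124 w -0.1560
pred end r -0.1050 w 0.1304 max|w| 0.275
ty [-0.02  -0.035 -0.041 -0.038 -0.029 -0.017 -0.005  0.003  0.007  0.009]
tz [ 0.0342  0.0504  0.0554  0.053   0.0443  0.03    0.0115 -0.0083 -0.0256
 -0.0365]
S [1.042 1.218 1.28  1.25  1.148 1.001 0.832 0.667 0.529 0.445]
```

```bash
cat > joint.py <<'E'
from plan import *
def S1(): 
    z0=.1166; tz=[-.0042,-.0075,-.01,-.0118,-.0127,-.0131,-.0129,-.0123,-.0114,-.0103]
    return [[10.95,.851],[11.2,.851]]+[[11.2+.1*(i+1),S_of(z0-v)] for i,v in enumerate(tz)]+[[13,S_of(.1268)]]
def S2():
    z0=.1175; tz=[-.0023,-.0043,-.0062,-.0078,-.0092,-.0104,-.0114,-.0121,-.0125,-.0127]
    return [[13.35,.8425],[14.05,.8425]]+[[14.05+.1*(i+1),S_of(z0-v)] for i,v in enumerate(tz)]+[[16,S_of(.1303)]]
L=np.array(json.load(open("log.json")))
M1=L[(L[:,0]>10.99)&(L[:,0]<12.32)]; M2=L[(L[:,0]>13.6)&(L[:,0]<15.07)]
def run(p,nodes,ts,r,w,dt=.01):
    a,b,c,f,v,lag=p; n=np.array(nodes);t=ts[0];out=[]
    T=np.arange(t,ts[-1]+.02,dt);S=np.interp(T+dt/2-lag,n[:,0],n[:,1]);R=[]
    for s in S:
        R.append(r);acc=a*(r+.2)+b*(s-c)-f*np.tanh(w/.01)-v*w;r+=w*dt+acc*dt*dt/2;w+=acc*dt
    return np.interp(ts,T,R)
if __name__=="__main__":
    for name,free in(("base",[0,1,2]),("coul",[0,1,2,3]),("visc",[0,1,2,4]),("lag",[0,1,2,5]),("all",[0,1,2,3,4])):
      def f(x):
        p=np.array([2.7,4.2,.83,0,0,.01]);p[free]=x[4:]
        return np.r_[(run(p,S1(),M1[:,0],x[0],x[1])-M1[:,1])/.001,(run(p,S2(),M2[:,0],x[2],x[3])-M2[:,1])/.001,(p[0]-2.7)/1,(p[1]-4.2)/1,p[3]/.1,p[4]/1]
      x0=np.r_[-.183,.04,-.198,.02,np.array([2.7,4.2,.83,0.01,0.05,.01])[free]]
      s=least_squares(f,x0,x_scale=np.r_[.01,.01,.01,.01,np.array([1,1,.01,.05,.5,.03])[free]],diff_step=1e-4)
      print(name,np.round(s.x,3),"cost %.1f"%s.cost,np.round(s.fun[:len(M1)+len(M2)],1))
E
python3 joint.py
```

```text
base [-0.184  0.049 -0.198  0.053  2.937  2.587  0.865] cost 6.9 [-0.5  0.5  0.8 -0.8  0.8  0.3 -0.9 -1.4  1.8  0.2 -0.6  1.2 -0.4 -0.5
 -0.4  0.1]
coul [-0.184  0.053 -0.198  0.051  2.915  3.846  0.833  0.081] cost 5.1 [-0.9  0.3  1.  -0.4  0.2  0.1 -0.3 -1.3  1.8  0.2 -0.7  1.1 -0.5 -0.5
 -0.3  0.1]
visc [-0.184  0.054 -0.198  0.052  3.058  3.26   0.847  0.824] cost 6.0 [-0.9  0.4  1.  -0.4  0.5  0.2 -0.6 -1.3  1.8  0.2 -0.6  1.1 -0.5 -0.6
 -0.4  0.1]
lag [-0.184  0.055 -0.198  0.045  3.266  2.931  0.847 -0.127] cost 5.7 [-1.1  0.2  1.1 -0.   0.2  0.2 -0.4 -1.   1.9  0.1 -0.9  0.9 -0.6 -0.5
 -0.1  0.1]
all [-0.184  0.053 -0.198  0.051  2.933  3.853  0.833  0.076  0.106] cost 5.1 [-0.9  0.3  1.  -0.3  0.1  0.1 -0.3 -1.3  1.8  0.2 -0.7  1.1 -0.5 -0.5
 -0.3  0.1]
```

>>> send_rows([
  {"tx": 0, "ty": -0.001, "tz": 0.002, "ax": 0, "ay": 0, "az": 0, "hand": 0},
  {"tx": 0, "ty": -0.002, "tz": 0.004, "ax": 0, "ay": 0, "az": 0, "hand": 0},
  {"tx": 0, "ty": -0.003, "tz": 0.006, "ax": 0, "ay": 0, "az": 0, "hand": 0},
  {"tx": 0, "ty": -0.003, "tz": 0.0075, "ax": 0, "ay": 0, "az": 0, "hand": 0},
  {"tx": 0, "ty": -0.004, "tz": 0.009, "ax": 0, "ay": 0, "az": 0, "hand": 0},
  {"tx": 0, "ty": -0.005, "tz": 0.01, "ax": 0, "ay": 0, "az": 0, "hand": 0},
  {"tx": 0, "ty": -0.005, "tz": 0.0108, "ax": 0, "ay": 0, "az": 0, "hand": 0},
  {"tx": 0, "ty": -0.006, "tz": 0.0115, "ax": 0, "ay": 0, "az": 0, "hand": 0},
  {"tx": 0, "ty": -0.007, "tz": 0.0135, "ax": 0, "ay": 0, "az": 0, "hand": 0},
  {"tx": 0, "ty": -0.007, "tz": 0.0158, "ax": 0, "ay": 0, "az": 0, "hand": 0},
])

```text
time: 16.25
tcp_pos: [0.4323, 0.0555, 0.1145]
ee_rot: [0.0, 0.0, 1.0, -0.0]
wrist_force: [1.4, -4.1, 5.3]
grip_width: 0.0004
finger_force: 2.3
```

```bash
cat > ctl.py <<'E'
from joint import *
ST="ctl.json"
def z_of(S): return .179+.13*np.sin(.35-S)
def load_st():
    if os.path.exists(ST): return json.load(open(ST))
    return dict(nodes=S1()[:-1]+[[12.35,.7635]]+S2()[:-1],segs=[[10.99,12.32],[13.6,15.07]],zc=.1145,p=[2.9,3.85,.833,.08])
P0=np.array([2.7,4.2,.833,.04]);SG=np.array([.7,.7,.01,.04])
def est(st,extra=None):
    L=np.array(json.load(open("log.json"))); ms=[L[(L[:,0]>a)&(L[:,0]<b)] for a,b in st["segs"]]
    n=len(ms); x0=list(st["p"])
    for m in ms:
        k=m[:4]; v=np.polyfit(k[:,0]-k[0,0],k[:,1],1); x0+=[v[1],v[0]]
    def f(x):
        p=[*x[:4],0,.01]
        return np.concatenate([(run(p,st["nodes"],m[:,0],*x[4+2*i:6+2*i])-m[:,1])/.001 for i,m in enumerate(ms)]+[(x[:4]-P0)/SG])
    s=least_squares(f,x0,x_scale=[1,1,.01,.05]+[.01,.02]*n,diff_step=1e-4,loss="soft_l1",max_nfev=80)
    st["p"]=list(s.x[:4]); q=f(s.x); print("a %.2f (tau %.2f) b %.2f c %.4f f %.3f cost %.1f"%(s.x[0],s.x[0]**-.5,*s.x[1:4],s.cost),"last res",np.round(q[-4-len(ms[-1]):-4],1))
    return s.x[-2:],ms[-1][0,0]
def fwd(p,nodes,t0,t1,r,w,dt=.005):
    a,b,c,f=p;n=np.array(nodes);T=np.arange(t0,t1-1e-9,dt);S=np.interp(T+dt/2-.01,n[:,0],n[:,1]);R=[(r,w)]
    for s in S:
        acc=a*(r+.2)+b*(s-c)-f*np.tanh(w/.01);r+=w*dt+acc*dt*dt/2;w+=acc*dt;R.append((r,w))
    return np.array(R)
def plan(st,tn,x,tx,rT,T):
    p=st["p"];a,b,c,f=p; nd=np.array(st["nodes"]);S0=float(nd[-1,1])
    r0,w0=fwd(p,st["nodes"],tx,tn,*x)[-1]; print("state at %.2f: r %.4f w %.4f"%(tn,r0,w0))
    A0=a*(r0+.2)+b*(S0-c)-f*np.tanh(w0/.01)
    C=np.linalg.solve([[T**3,T**4,T**5],[3*T**2,4*T**3,5*T**4],[6*T,12*T**2,20*T**3]],[rT-r0-w0*T-A0*T*T/2,-w0-A0*T,-A0])
    q=np.polynomial.Polynomial([r0,w0,A0/2,*C]); t=np.arange(1,11)*.1; tt=np.minimum(t,T)
    S=c+(q.deriv(2)(tt)-a*(q(tt)+.2)+f*np.tanh(q.deriv()(tt)/.03))/b
    tz=np.round(st["zc"]-z_of(S),4);ty=np.round(.97*.13*(np.cos(.35-S)-np.cos(.35-S_of(st["zc"]))),3)
    Sr=S_of(st["zc"]-tz); st["nodes"]+=[[tn,S0]]+[[float(tn+u),float(v)] for u,v in zip(t,Sr)]; st["zc"]-=float(tz[-1])
    R=fwd(p,st["nodes"],tn,tn+1,r0,w0); print("pred r",np.round(R[::40,0],3),"w end %.3f max %.3f"%(R[-1,1],abs(R[:,1]).max()))
    print("ty",list(ty));print("tz",list(tz));print("S",np.round(Sr,3))
def go(rT,T,n=4,seg=None,rg=-.1):
    st=load_st(); rows=snap(n,rg); tn=readout.get_obs()["time"]
    t0=rows[0][0]
    if seg: st["segs"].append([seg,tn])
    else: st["segs"].append([st["g0"],tn])
    x,tx=est(st); st["g0"]=t0-.01
    plan(st,tn,x,tx,rT,T); json.dump(st,open(ST,"w"))
E
python3 -c "
from ctl import *
snap(7,-.2)" | cut -c1-120
```

```text
t 16.25 r -0.2011 {'wm': np.float64(-0.201), 'po': np.float64(-0.207), 'wp': np.float64(-0.2)} tcp [0.4323 0.0555 0.1145
t 16.30 r -0.1988 {'wm': np.float64(-0.199), 'po': np.float64(-0.205), 'wp': np.float64(-0.199)} tcp [0.4322 0.0554 0.11
t 16.35 r -0.1979 {'wm': np.float64(-0.198), 'po': np.float64(-0.204), 'wp': np.float64(-0.199)} tcp [0.4321 0.0555 0.11
t 16.40 r -0.1953 {'wm': np.float64(-0.195), 'po': np.float64(-0.199), 'wp': np.float64(-0.199)} tcp [0.4322 0.0556 0.11
t 16.45 r -0.1918 {'wm': np.float64(-0.192), 'po': np.float64(-0.196), 'wp': np.float64(-0.2)} tcp [0.4321 0.0556 0.1145
t 16.50 r -0.1871 {'wm': np.float64(-0.187), 'po': np.float64(-0.194), 'wp': np.float64(-0.2)} tcp [0.4321 0.0557 0.1145
t 16.55 r -0.1846 {'wm': np.float64(-0.185), 'po': np.float64(-0.193), 'wp': np.float64(0.976)} tcp [0.4321 0.0557 0.114
```

```bash
python3 -c "
from ctl import *
st=load_st(); st['nodes']+=[[15.25,.734],[16.05,S_of(.1303-.0115)],[16.15,S_of(.1303-.0135)],[16.25,S_of(.1145)]]; json.dump(st,open(ST,'w'))
go(-.08,1.6,n=5,seg=16.29,rg=-.182)
L=np.array(json.load(open('log.json')));L=L[L[:,0]>16.29]
print(np.polyfit(L[:,0]-16.8,L[:,1],2),np.polyfit(L[:,0]-16.8,L[:,1],3))"
```

```text
t 16.60 r -0.1804 {'wm': np.float64(-0.18), 'po': np.float64(-0.189), 'wp': np.float64(0.972)} tcp [0.4321 0.0557 0.1145] S 0.869 F [ 1.34 -2.74  4.13]
t 16.65 r -0.1764 {'wm': np.float64(-0.176), 'po': np.float64(-0.186), 'wp': np.float64(0.972)} tcp [0.4321 0.0558 0.1145] S 0.869 F [ 1.63 -3.41  4.38]
t 16.70 r -0.1709 {'wm': np.float64(-0.171), 'po': np.float64(-0.181), 'wp': np.float64(0.971)} tcp [0.4321 0.0558 0.1145] S 0.869 F [ 1.53 -3.75  5.03]
t 16.75 r -0.1648 {'wm': np.float64(-0.165), 'po': np.float64(-0.179), 'wp': np.float64(0.963)} tcp [0.4321 0.0559 0.1145] S 0.869 F [ 0.67 -3.15  4.38]
t 16.80 r -0.1594 {'wm': np.float64(-0.159), 'po': np.float64(-0.175), 'wp': np.float64(0.964)} tcp [0.432  0.0559 0.1145] S 0.869 F [ 0.53 -3.92  4.76]
a 2.91 (tau 0.59) b 4.28 c 0.8303 f 0.079 cost 6.6 last res [-1.5  0.2  0.6  0.3 -0.9  0.4  0.3  0.7  0.2 -0.7 -0.3]
state at 16.85: r -0.1534 w 0.1311
pred r [-0.153 -0.125 -0.098 -0.079 -0.069 -0.067] w end -0.002 max 0.148
ty [np.float64(0.003), np.float64(0.005), np.float64(0.007), np.float64(0.008), np.float64(0.008), np.float64(0.008), np.float64(0.008), np.float64(0.008), np.float64(0.008), np.float64(0.008)]
tz [np.float64(-0.0058), np.float64(-0.0105), np.float64(-0.0141), np.float64(-0.0165), np.float64(-0.018), np.float64(-0.0185), np.float64(-0.0185), np.float64(-0.0183), np.float64(-0.0181), np.float64(-0.0174)]
S [0.818 0.778 0.748 0.728 0.716 0.712 0.712 0.713 0.715 0.721]
[ 0.08347446  0.12170314 -0.15936838] [ 0.00081969  0.08408922  0.12182036 -0.15936469]
```

>>> send_rows([
  {"tx": 0, "ty": 0.003, "tz": -0.0058, "ax": 0, "ay": 0, "az": 0, "hand": 0},
  {"tx": 0, "ty": 0.005, "tz": -0.0105, "ax": 0, "ay": 0, "az": 0, "hand": 0},
  {"tx": 0, "ty": 0.007, "tz": -0.0141, "ax": 0, "ay": 0, "az": 0, "hand": 0},
  {"tx": 0, "ty": 0.008, "tz": -0.0165, "ax": 0, "ay": 0, "az": 0, "hand": 0},
  {"tx": 0, "ty": 0.008, "tz": -0.018, "ax": 0, "ay": 0, "az": 0, "hand": 0},
  {"tx": 0, "ty": 0.008, "tz": -0.0185, "ax": 0, "ay": 0, "az": 0, "hand": 0},
  {"tx": 0, "ty": 0.008, "tz": -0.0185, "ax": 0, "ay": 0, "az": 0, "hand": 0},
  {"tx": 0, "ty": 0.008, "tz": -0.0183, "ax": 0, "ay": 0, "az": 0, "hand": 0},
  {"tx": 0, "ty": 0.008, "tz": -0.0181, "ax": 0, "ay": 0, "az": 0, "hand": 0},
  {"tx": 0, "ty": 0.008, "tz": -0.0174, "ax": 0, "ay": 0, "az": 0, "hand": 0},
])

```text
time: 17.85
tcp_pos: [0.4323, 0.0639, 0.1319]
ee_rot: [0.0, 0.0, 1.0, -0.0]
wrist_force: [0.3, 1.1, 2.1]
grip_width: 0.0004
finger_force: 1.0
```

```bash
sed -i 's/list(ty)/ty.tolist()/;s/list(tz)/tz.tolist()/' ctl.py; python3 -c "
from ctl import *
st=load_st(); st['g0']=16.59; json.dump(st,open(ST,'w'))
go(-.054,1.2,n=4,rg=-.07)"
```

```text
t 17.85 r -0.1042 {'wm': np.float64(-0.104), 'po': np.float64(-0.133), 'wp': np.float64(0.944)} tcp [0.4323 0.0639 0.1319] S 0.721 F [0.33 1.14 2.08]
t 17.90 r -0.1080 {'wm': np.float64(-0.108), 'po': np.float64(-0.133), 'wp': np.float64(0.944)} tcp [0.4322 0.0639 0.1318] S 0.722 F [0.71 0.47 1.66]
t 17.95 r -0.1115 {'wm': np.float64(-0.111), 'po': np.float64(-0.137), 'wp': np.float64(0.944)} tcp [0.4322 0.0639 0.1318] S 0.721 F [0.95 0.9  2.62]
t 18.00 r -0.1169 {'wm': np.float64(-0.117), 'po': np.float64(-0.141), 'wp': np.float64(0.947)} tcp [0.4323 0.0639 0.1319] S 0.721 F [0.21 0.77 2.12]
a 1.86 (tau 0.73) b 4.38 c 0.8225 f 0.095 cost 8.8 last res [ 0.1  0.6  0.1 -0.7 -0.3  0.   0.1 -0.5  0.4]
state at 18.05: r -0.1209 w -0.1051
pred r [-0.121 -0.14  -0.14  -0.118 -0.088 -0.069] w end 0.053 max 0.154
ty [-0.006, -0.011, -0.014, -0.014, -0.011, -0.007, -0.003, -0.0, 0.001, 0.002]
tz [0.0144, 0.0219, 0.0271, 0.0266, 0.0218, 0.015, 0.0076, 0.0007, -0.0041, -0.0055]
S [0.843 0.91  0.957 0.953 0.909 0.848 0.784 0.727 0.687 0.676]
```

Run:
```python
from m import *
c=load("last");ref=REF
for nm in("wm","po"):
    out=[]
    for C,r in((ref,-.2),(c,-.117)):
        k,l,s,ce=cv2.connectedComponentsWithStats(brass(C)); uv=cents(C,r)[nm][0]; i=l[int(round(uv[1])),int(round(uv[0]))]
        P=cloud(C)[(l==i)&(C["depth"]>0)]; hi=P[:,2]>np.percentile(P[:,2],90)-.012 if nm=="wm" else P[:,2]>0
        P=P[hi]; D=P-A; out.append((P.mean(0),np.arctan2(D[:,2].mean(),(D@np.array([-np.sin(yaw),np.cos(yaw),0])).mean()),len(P)))
    print(nm,[(np.round(o[0],4),round(o[1],4),o[2]) for o in out],"dangle",out[1][1]-out[0][1])
```

```text
wm [(array([ 0.6173, -0.2074,  0.1604]), np.float64(-3.0903), 463), (array([ 0.6173, -0.208 ,  0.1768]), np.float64(3.1051), 471)] dangle 6.1954185622236135
po [(array([ 0.584 , -0.0702,  0.3308]), np.float64(1.8455), 210), (array([ 0.5812, -0.0597,  0.3319]), np.float64(1.7806), 229)] dangle -0.06494641243383059
```

>>> send_rows([
  {"tx": 0, "ty": -0.006, "tz": 0.0144, "ax": 0, "ay": 0, "az": 0, "hand": 0},
  {"tx": 0, "ty": -0.011, "tz": 0.0219, "ax": 0, "ay": 0, "az": 0, "hand": 0},
  {"tx": 0, "ty": -0.014, "tz": 0.0271, "ax": 0, "ay": 0, "az": 0, "hand": 0},
  {"tx": 0, "ty": -0.014, "tz": 0.0266, "ax": 0, "ay": 0, "az": 0, "hand": 0},
  {"tx": 0, "ty": -0.011, "tz": 0.0218, "ax": 0, "ay": 0, "az": 0, "hand": 0},
  {"tx": 0, "ty": -0.007, "tz": 0.015, "ax": 0, "ay": 0, "az": 0, "hand": 0},
  {"tx": 0, "ty": -0.003, "tz": 0.0076, "ax": 0, "ay": 0, "az": 0, "hand": 0},
  {"tx": 0, "ty": 0, "tz": 0.0007, "ax": 0, "ay": 0, "az": 0, "hand": 0},
  {"tx": 0, "ty": 0.001, "tz": -0.0041, "ax": 0, "ay": 0, "az": 0, "hand": 0},
  {"tx": 0, "ty": 0.002, "tz": -0.0055, "ax": 0, "ay": 0, "az": 0, "hand": 0},
])

```text
time: 19.05
tcp_pos: [0.4325, 0.0663, 0.1382]
ee_rot: [0.001, -0.0, 1.0, 0.0]
wrist_force: [-0.4, -1.3, 2.0]
grip_width: 0.0005
finger_force: 1.0
```

```bash
python3 -c "
from ctl import *
go(-.054,1.2,n=4,rg=-.07)"
```

```text
t 19.05 r -0.0188 {'wm': np.float64(-0.019), 'po': np.float64(-0.068), 'wp': np.float64(0.931)} tcp [0.4325 0.0663 0.1382] S 0.669 F [-0.43 -1.32  2.01]
t 19.10 r -0.0125 {'wm': np.float64(-0.013), 'po': np.float64(-0.064), 'wp': np.float64(0.932)} tcp [0.4325 0.0663 0.138 ] S 0.671 F [0.13 0.02 1.91]
t 19.15 r -0.0051 {'wm': np.float64(-0.005), 'po': np.float64(-0.06), 'wp': np.float64(0.93)} tcp [0.4325 0.0662 0.1377] S 0.673 F [ 2.3  -0.08  1.45]
t 19.20 r -0.0016 {'wm': np.float64(-0.002), 'po': np.float64(-0.057), 'wp': np.float64(0.93)} tcp [0.4324 0.0661 0.1375] S 0.675 F [1.23 0.31 1.93]
a 2.48 (tau 0.63) b 5.14 c 0.8208 f 0.125 cost 11.0 last res [-0.2  0.  -0.4  0.7  0.2  0.7 -1.1  0. ]
state at 19.25: r 0.0016 w 0.0648
pred r [ 0.002  0.006 -0.003 -0.021 -0.04  -0.05 ] w end -0.029 max 0.099
ty [0.001, 0.002, 0.001, 0.001, -0.0, -0.002, -0.003, -0.004, -0.004, -0.005]
tz [-0.0022, -0.0053, -0.0049, -0.0022, 0.0011, 0.0046, 0.0077, 0.0102, 0.0117, 0.0123]
S [0.658 0.633 0.636 0.658 0.685 0.713 0.739 0.76  0.772 0.778]
```

>>> send_rows([
  {"tx": 0, "ty": 0.001, "tz": -0.0022, "ax": 0, "ay": 0, "az": 0, "hand": 0},
  {"tx": 0, "ty": 0.002, "tz": -0.0053, "ax": 0, "ay": 0, "az": 0, "hand": 0},
  {"tx": 0, "ty": 0.001, "tz": -0.0049, "ax": 0, "ay": 0, "az": 0, "hand": 0},
  {"tx": 0, "ty": 0.001, "tz": -0.0022, "ax": 0, "ay": 0, "az": 0, "hand": 0},
  {"tx": 0, "ty": 0, "tz": 0.0011, "ax": 0, "ay": 0, "az": 0, "hand": 0},
  {"tx": 0, "ty": -0.002, "tz": 0.0046, "ax": 0, "ay": 0, "az": 0, "hand": 0},
  {"tx": 0, "ty": -0.003, "tz": 0.0077, "ax": 0, "ay": 0, "az": 0, "hand": 0},
  {"tx": 0, "ty": -0.004, "tz": 0.0102, "ax": 0, "ay": 0, "az": 0, "hand": 0},
  {"tx": 0, "ty": -0.004, "tz": 0.0117, "ax": 0, "ay": 0, "az": 0, "hand": 0},
  {"tx": 0, "ty": -0.005, "tz": 0.0123, "ax": 0, "ay": 0, "az": 0, "hand": 0},
])

```text
time: 20.25
tcp_pos: [0.432, 0.061, 0.1249]
ee_rot: [-0.0, 0.0, 1.0, -0.0]
wrist_force: [0.2, 1.0, 1.3]
grip_width: 0.0005
finger_force: 0.7
```

```bash
python3 -c "
from ctl import *
go(-.054,1.2,n=4,rg=-.05)"
```

```text
t 20.25 r 0.0464 {'wm': np.float64(0.046), 'po': np.float64(-0.018), 'wp': np.float64(0.934)} tcp [0.432  0.061  0.1249] S 0.780 F [0.15 0.97 1.34]
t 20.30 r 0.0550 {'wm': np.float64(0.055), 'po': np.float64(-0.009), 'wp': np.float64(0.942)} tcp [0.4319 0.0609 0.1249] S 0.779 F [1.06 0.7  2.1 ]
t 20.35 r 0.0636 {'wm': np.float64(0.064), 'po': np.float64(-0.009), 'wp': np.float64(0.948)} tcp [0.4319 0.061  0.125 ] S 0.779 F [-0.24  0.54  1.58]
t 20.40 r 0.0722 {'wm': np.float64(0.072), 'po': np.float64(0.001), 'wp': np.float64(0.947)} tcp [0.4319 0.061  0.125 ] S 0.778 F [-0.4   0.14  2.06]
a 3.22 (tau 0.56) b 4.82 c 0.8314 f 0.085 cost 22.2 last res [-0.5  0.3 -0.7  1.6  1.8  0.  -0.7 -0.2]
state at 20.45: r 0.0829 w 0.2238
pred r [ 0.083  0.126  0.13   0.086  0.025 -0.012] w end -0.087 max 0.313
ty [0.01, 0.011, 0.011, 0.011, 0.011, 0.009, 0.004, -0.002, -0.007, -0.009]
tz [-0.0318, -0.0502, -0.0594, -0.0564, -0.0446, -0.0285, -0.0115, 0.0033, 0.0132, 0.0162]
S [0.521 0.378 0.308 0.331 0.422 0.547 0.682 0.806 0.892 0.92 ]
```

```bash
cat > cmp.py <<'E'
from ctl import *
st=json.load(open(ST));L=np.array(json.load(open("log.json"))); ms=[L[(L[:,0]>a)&(L[:,0]<b)] for a,b in st["segs"]]
def fl(nodes,tau):
    if tau<1e-3: return nodes
    n=np.array(nodes);T=np.arange(n[0,0],n[-1,0]+.3,.005);S=np.interp(T,n[:,0],n[:,1]);o=S.copy()
    for i in range(1,len(T)): o[i]=o[i-1]+(S[i]-o[i-1])*(1-np.exp(-.005/tau))
    return np.c_[T,o]
base=np.array([2.9,4.5,.83,.0,.0,.01,0.]);xs=np.array([1,1,.01,.05,.5,.03,.03])
best=None
for name,free in(("coul",[0,1,2,3]),("visc",[0,1,2,4]),("none+lag",[0,1,2,5]),("coul+lag",[0,1,2,3,5]),("visc+lag",[0,1,2,4,5]),("visc+coul+lag",[0,1,2,3,4,5])):
    x0=list((base+[0,0,0,.03,.1,.01,.02])[free])
    for m in ms:
        k=m[:4]; v=np.polyfit(k[:,0]-k[0,0],k[:,1],1); x0+=[v[1],v[0]]
    nf=len(free)
    def f(x):
        p=base.copy();p[free]=x[:nf];nd=fl(st["nodes"],p[6])
        return np.concatenate([(run(p[:6],nd,m[:,0],*x[nf+2*i:nf+2+2*i])-m[:,1])/.001 for i,m in enumerate(ms)]+[[(p[5]-.01)/.05,p[4]/.5]])
    s=least_squares(f,x0,x_scale=list(xs[free])+[.01,.02]*len(ms),diff_step=1e-4,loss="soft_l1",max_nfev=40)
    print(name,np.round(s.x[:nf],3),"cost %.1f"%s.cost,"last",np.round(s.x[-2:],3))
E
python3 cmp.py
```

```text
coul [3.296 4.966 0.83  0.094] cost 20.9 last [-0.019  0.15 ]
visc [ 2.515 -0.115  1.215  6.584] cost 321.8 last [-0.017 -0.139]
none+lag [-0.515 -0.205  0.927 -0.433] cost 194.2 last [-0.018  0.105]
coul+lag [ 2.565  4.149  0.83   0.026 -0.08 ] cost 13.2 last [-0.019  0.131]
visc+lag [ 2.265  0.811  0.858  4.037 -0.136] cost 192.7 last [-0.017 -0.024]
visc+coul+lag [ 3.087  4.67   0.831  0.017  0.642 -0.034] cost 12.0 last [-0.019  0.137]
```

```bash
python3 - <<'E'
s=open("ctl.py").read()
s=s.replace('def est(','''TR=.04
def eff(nodes,tr=None):
    tr=TR if tr is None else tr; o=[nodes[0]]
    for (t0,s0),(t1,s1) in zip(nodes,nodes[1:]):
        if t1-t0<.11: o.append([t0+tr,s1])
        o.append([t1,s1])
    return o
def est(''')
s=s.replace('p=[*x[:4],0,.01]','p=[*x[:4],0,0]').replace('run(p,st["nodes"],','run(p,nd,').replace('    def f(x):\n','    nd=eff(st["nodes"])\n    def f(x):\n')
s=s.replace('n=np.array(nodes);T=np.arange(t0,t1-1e-9,dt);S=np.interp(T+dt/2-.01','n=np.array(eff(nodes));T=np.arange(t0,t1-1e-9,dt);S=np.interp(T+dt/2')
s=s.replace('tt=np.minimum(t,T)','tt=np.minimum(t-.1+TR/2+.05,T)').replace('t=np.arange(1,11)*.1; tt','t=np.arange(1,11)*.1; tt')
s=s.replace('P0=np.array([2.7,4.2,.833,.04]);SG=np.array([.7,.7,.01,.04])','P0=np.array([2.7,4.2,.83,.02]);SG=np.array([.6,.6,.01,.02])')
open("ctl.py","w").write(s)
E
python3 - <<'E'
import ctl
from ctl import *
st=json.load(open(ST)); st["nodes"]=[n for n in st["nodes"] if n[0]<20.44]; st["zc"]=.1251; 
# zc before the unsent plan
import copy
for tr in(.01,.04,.07,.1):
    ctl.TR=tr; s2=copy.deepcopy(st); s2["p"]=[2.6,4.15,.83,.026]; print(tr,end=" "); x,tx=est(s2)
ctl.TR=.04
print(st["nodes"][-3:],z_of(st["nodes"][-1][1])); st["zc"]=float(z_of(st["nodes"][-1][1]))
st["p"]=[2.6,4.15,.83,.026]; json.dump(st,open(ST,"w"))
x,tx=est(st); 
for T in(1.2,1.5): s2=copy.deepcopy(st); plan(s2,20.45,x,tx,-.054,T)
E
```

```text
0.01 a 2.82 (tau 0.60) b 4.43 c 0.8316 f 0.041 cost 14.7 last res [-0.1  0.2 -1.1  1.   1.5 -0.1 -0.6 -0.1]
0.04 a 2.92 (tau 0.59) b 4.53 c 0.8318 f 0.050 cost 16.7 last res [-0.2  0.3 -1.   1.2  1.6 -0.1 -0.7 -0.1]
0.07 a 3.02 (tau 0.58) b 4.63 c 0.8320 f 0.059 cost 19.2 last res [-0.3  0.3 -0.9  1.3  1.7 -0.  -0.7 -0.2]
0.1 a 3.12 (tau 0.57) b 4.72 c 0.8323 f 0.068 cost 22.0 last res [-0.3  0.3 -0.8  1.4  1.8 -0.  -0.7 -0.2]
[[20.05, 0.7598388605462683], [20.15, 0.7724540621867553], [20.25, 0.7775201064784674]] 0.12510000000000002
a 2.92 (tau 0.59) b 4.53 c 0.8318 f 0.050 cost 16.7 last res [-0.2  0.3 -1.   1.2  1.6 -0.1 -0.7 -0.1]
state at 20.45: r 0.0830 w 0.2223
pred r [ 0.083  0.122  0.118  0.066 -0.001 -0.047] w end -0.135 max 0.347
ty [0.008, 0.011, 0.011, 0.011, 0.011, 0.01, 0.005, -0.001, -0.007, -0.01]
tz [-0.0244, -0.0477, -0.0577, -0.0584, -0.0481, -0.0324, -0.0147, 0.0015, 0.0133, 0.0186]
S [0.579 0.398 0.321 0.315 0.395 0.516 0.656 0.79  0.893 0.942]
state at 20.45: r 0.0830 w 0.2223
pred r [0.083 0.127 0.144 0.121 0.068 0.006] w end -0.285 max 0.315
ty [0.006, 0.01, 0.011, 0.011, 0.011, 0.011, 0.01, 0.008, 0.005, 0.001]
tz [-0.0165, -0.0345, -0.0453, -0.0501, -0.051, -0.045, -0.0358, -0.0246, -0.0131, -0.0026]
S [0.642 0.5   0.416 0.379 0.372 0.419 0.49  0.577 0.669 0.756]
```

```bash
sed -i 's/^TR=.04/TR=.02/' ctl.py
python3 - <<'E'
from ctl import *
st=json.load(open(ST)); x,tx=est(st); plan(st,20.45,x,tx,-.045,1.2); json.dump(st,open(ST,"w")); print(st["g0"],st["segs"][-1])
E
```

```text
a 2.85 (tau 0.59) b 4.46 c 0.8317 f 0.044 cost 15.3 last res [-0.2  0.3 -1.1  1.   1.5 -0.1 -0.7 -0.1]
state at 20.45: r 0.0830 w 0.2218
pred r [ 0.083  0.121  0.118  0.068  0.003 -0.043] w end -0.137 max 0.340
ty [0.007, 0.011, 0.011, 0.011, 0.011, 0.01, 0.006, 0.0, -0.006, -0.009]
tz [-0.0211, -0.0454, -0.0564, -0.0583, -0.049, -0.034, -0.0168, -0.0006, 0.0115, 0.0174]
S [0.605 0.415 0.331 0.316 0.388 0.504 0.639 0.772 0.877 0.931]
20.24 [19.04, 20.45]
```

>>> send_rows([
  {"tx": 0, "ty": 0.007, "tz": -0.0211, "ax": 0, "ay": 0, "az": 0, "hand": 0},
  {"tx": 0, "ty": 0.011, "tz": -0.0454, "ax": 0, "ay": 0, "az": 0, "hand": 0},
  {"tx": 0, "ty": 0.011, "tz": -0.0564, "ax": 0, "ay": 0, "az": 0, "hand": 0},
  {"tx": 0, "ty": 0.011, "tz": -0.0583, "ax": 0, "ay": 0, "az": 0, "hand": 0},
  {"tx": 0, "ty": 0.011, "tz": -0.049, "ax": 0, "ay": 0, "az": 0, "hand": 0},
  {"tx": 0, "ty": 0.01, "tz": -0.034, "ax": 0, "ay": 0, "az": 0, "hand": 0},
  {"tx": 0, "ty": 0.006, "tz": -0.0168, "ax": 0, "ay": 0, "az": 0, "hand": 0},
  {"tx": 0, "ty": 0, "tz": -0.0006, "ax": 0, "ay": 0, "az": 0, "hand": 0},
  {"tx": 0, "ty": -0.006, "tz": 0.0115, "ax": 0, "ay": 0, "az": 0, "hand": 0},
  {"tx": 0, "ty": -0.009, "tz": 0.0174, "ax": 0, "ay": 0, "az": 0, "hand": 0},
])

```text
time: 21.45
tcp_pos: [0.4313, 0.0511, 0.1059]
ee_rot: [-0.001, 0.001, 1.0, -0.001]
wrist_force: [-0.2, 0.1, 2.0]
grip_width: 0.0005
finger_force: 1.2
```

```bash
python3 -c "
from ctl import *
go(-.054,1.2,n=4,rg=-.045)"
```

```text
t 21.45 r 0.0475 {'wm': np.float64(0.048), 'po': np.float64(-0.019), 'wp': np.float64(0.938)} tcp [0.4313 0.0511 0.1059] S 0.948 F [-0.2   0.15  2.02]
t 21.50 r 0.0546 {'wm': np.float64(0.055), 'po': np.float64(-0.012), 'wp': np.float64(0.941)} tcp [0.4312 0.0508 0.1057] S 0.949 F [-0.42  1.25  1.36]
t 21.55 r 0.0624 {'wm': np.float64(0.062), 'po': np.float64(-0.007), 'wp': np.float64(0.944)} tcp [0.4312 0.0513 0.1066] S 0.941 F [-2.05  0.14  2.1 ]
t 21.60 r 0.0738 {'wm': np.float64(0.074), 'po': np.float64(0.002), 'wp': np.float64(0.949)} tcp [0.4314 0.0517 0.1072] S 0.935 F [-1.14  0.35  2.97]
a 2.99 (tau 0.58) b 4.32 c 0.8304 f 0.074 cost 22.9 last res [ 0.1 -0.6 -0.3  1.3  3.1  0.4 -0.2 -1.7]
state at 21.65: r 0.0863 w 0.2904
pred r [ 0.086  0.143  0.15   0.091  0.006 -0.056] w end -0.194 max 0.442
ty [0.015, 0.021, 0.019, 0.018, 0.02, 0.021, 0.018, 0.01, 0.001, -0.004]
tz [-0.0319, -0.0718, -0.0915, -0.0982, -0.0874, -0.0675, -0.0431, -0.0198, -0.0023, 0.0065]
S [0.658 0.346 0.194 0.142 0.226 0.379 0.569 0.757 0.91  0.992]
```

>>> send_rows([
  {"tx": 0, "ty": 0.01, "tz": -0.021, "ax": 0, "ay": 0, "az": 0, "hand": 0},
  {"tx": 0, "ty": 0.017, "tz": -0.039, "ax": 0, "ay": 0, "az": 0, "hand": 0},
  {"tx": 0, "ty": 0.017, "tz": -0.04, "ax": 0, "ay": 0, "az": 0, "hand": 0},
  {"tx": 0, "ty": 0.017, "tz": -0.04, "ax": 0, "ay": 0, "az": 0, "hand": 0},
  {"tx": 0, "ty": 0.017, "tz": -0.04, "ax": 0, "ay": 0, "az": 0, "hand": 0},
  {"tx": 0, "ty": 0.016, "tz": -0.039, "ax": 0, "ay": 0, "az": 0, "hand": 0},
  {"tx": 0, "ty": 0.016, "tz": -0.038, "ax": 0, "ay": 0, "az": 0, "hand": 0},
  {"tx": 0, "ty": 0.016, "tz": -0.036, "ax": 0, "ay": 0, "az": 0, "hand": 0},
  {"tx": 0, "ty": 0.016, "tz": -0.036, "ax": 0, "ay": 0, "az": 0, "hand": 0},
  {"tx": 0, "ty": 0.016, "tz": -0.036, "ax": 0, "ay": 0, "az": 0, "hand": 0},
])

```text
time: 22.65
tcp_pos: [0.4319, 0.0678, 0.1434]
ee_rot: [-0.0, 0.0, 1.0, -0.0]
wrist_force: [-0.1, -0.4, 1.5]
grip_width: 0.0008
finger_force: 0.6
```

```bash
python3 - <<'E' | cut -c1-230
from ctl import *
snap(2,.18)
st=json.load(open(ST)); st["nodes"]=[n for n in st["nodes"] if n[0]<21.46]
z=.1077; st["nodes"]+=[[21.65,S_of(z)]]+[[21.65+.1*(i+1),S_of(z+v)] for i,v in enumerate([.021,.039,.04,.04,.04,.039,.038,.036,.036,.036])]; st["zc"]=z+.036
json.dump(st,open(ST,"w"))
L=np.array(json.load(open("log.json"))); ms=[L[(L[:,0]>a)&(L[:,0]<b)] for a,b in st["segs"]]
def run2(p,ts,r,w,dt=.01):
    a,b,c,f,D,lag,tf=p;n=np.array(st["nodes"]);T=np.arange(ts[0]-.4,ts[-1]+.02,dt);S=np.interp(T+dt/2-lag,n[:,0],n[:,1])
    if tf>1e-3:
        k=1-np.exp(-dt/tf)
        for i in range(1,len(S)): S[i]=S[i-1]+(S[i]-S[i-1])*k
    dS=np.gradient(S,dt); i0=np.searchsorted(T,ts[0]-1e-9);T,S,dS=T[i0:],S[i0:],dS[i0:];R=[]
    for s,q in zip(S,dS):
        R.append(r);acc=a*(r+.2)+b*(s-c)-f*np.tanh(w/.01)+D*(q-w);r+=w*dt+acc*dt*dt/2;w+=acc*dt
    return np.interp(ts,T,R)
base=np.array([2.8,4.3,.83,0,0,.0,0])
for name,free,ini in(("D",[0,1,2,4],.3),("D+coul",[0,1,2,3,4],.3),("D+coul+lag",[0,1,2,3,4,5],.3)):
    b0=base.copy();b0[3]=.02;b0[4]=ini;b0[5]=.01;x0=list(b0[free]);nf=len(free)
    for m in ms:
        k=m[:4];v=np.polyfit(k[:,0]-k[0,0],k[:,1],1);x0+=[v[1],v[0]]
    def f(x):
        p=base.copy();p[free]=x[:nf]
        return np.concatenate([(run2(p,m[:,0],*x[nf+2*i:nf+2+2*i])-m[:,1])/.001 for i,m in enumerate(ms)]+[[(p[5])/.05]])
    s=least_squares(f,x0,x_scale=list(np.array([1,1,.01,.05,.5,.03,.03])[free])+[.01,.02]*len(ms),diff_step=1e-4,loss="soft_l1",max_nfev=50)
    print(name,np.round(s.x[:nf],4),"cost %.1f"%s.cost,np.round(s.x[-2:],3),[np.round((s.fun[k0:k1]**2).sum(),1) for k0,k1 in zip(np.r_[0,np.cumsum([len(m) for m in ms])[:-1]],np.cumsum([len(m) for m in ms]))])
E
```

```text
t 22.65 r 0.1419 {'wm': np.float64(0.142), 'po': np.float64(0.067), 'wp': np.float64(0.991)} tcp [0.4319 0.0678 0.1434] S 0.627 F [-0.09 -0.41  1.5 ]
t 22.70 r 0.1451 {'wm': np.float64(0.145), 'po': np.float64(0.067), 'wp': np.float64(0.993)} tcp [0.4319 0.0679 0.1435] S 0.627 F [-0.63 -1.07  1.19]
D [2.6756 3.7858 0.835  0.3309] cost 19.7 [0.046 0.165] [np.float64(8.8), np.float64(6.7), np.float64(4.1), np.float64(7.9), np.float64(3.2), np.float64(18.5), np.float64(9.3)]
D+coul [2.7874 4.0003 0.8287 0.0528 0.2575] cost 17.2 [0.046 0.156] [np.float64(5.0), np.float64(6.6), np.float64(5.1), np.float64(16.8), np.float64(3.4), np.float64(7.5), np.float64(5.7)]
D+coul+lag [3.055  4.3472 0.8303 0.0473 0.5292 0.0839] cost 16.2 [0.046 0.152] [np.float64(5.5), np.float64(6.7), np.float64(5.4), np.float64(11.3), np.float64(3.1), np.float64(4.7), np.float64(4.9)]
```

```bash
cat > c2.py <<'E'
from m import *
from scipy.optimize import least_squares
ST="ctl.json"
def z_of(S): return .179+.13*np.sin(.35-S)
P0=np.array([2.8,4.0,.83,.03,.3]);SG=np.array([.4,.4,.006,.03,.15])
def fwd(p,nodes,t0,t1,r,w,dt=.01):
    a,b,c,f,D=p;n=np.array(nodes);T=np.arange(t0,t1-1e-9,dt);S=np.interp(np.append(T,t1),n[:,0],n[:,1]);R=[(r,w)]
    for s,s2 in zip(S,S[1:]):
        acc=a*(r+w*dt/2+.2)+b*((s+s2)/2-c)-f*np.tanh(w/.01)+D*((s2-s)/dt-w);r+=w*dt+acc*dt*dt/2;w+=acc*dt;R.append((r,w))
    return np.append(T,t1),np.array(R)
def est(st):
    L=np.array(json.load(open("log.json")));ms=[L[(L[:,0]>a)&(L[:,0]<b)] for a,b in st["segs"]];n=len(ms);x0=list(st["p"])
    for m in ms:
        k=m[:4];v=np.polyfit(k[:,0]-k[0,0],k[:,1],1);x0+=[v[1],v[0]]
    def g(x,i,m):
        T,R=fwd(x[:5],st["nodes"],m[0,0],m[-1,0]+.02,*x[5+2*i:7+2*i]);return (np.interp(m[:,0],T,R[:,0])-m[:,1])/.001
    f=lambda x:np.concatenate([g(x,i,m) for i,m in enumerate(ms)]+[(x[:5]-P0)/SG])
    s=least_squares(f,x0,x_scale=[1,1,.01,.05,.3]+[.01,.02]*n,diff_step=1e-4,loss="soft_l1",max_nfev=60)
    st["p"]=list(s.x[:5]);q=f(s.x);print("a %.2f b %.2f c %.4f f %.3f D %.2f cost %.1f"%(*s.x[:5],s.cost),"last res",np.round(q[-5-len(ms[-1]):-5],1))
    return s.x[-2:],ms[-1][0,0]
def plan(st,tn,x,tx,rT,T):
    p=st["p"];a,b,c,f,D=p;S0=float(st["nodes"][-1][1]);r0,w0=fwd(p,st["nodes"],tx,tn,*x)[1][-1]
    print("state at %.2f r %.4f w %.4f"%(tn,r0,w0));A0=a*(r0+.2)+b*(S0-c)-f*np.tanh(w0/.01)-D*w0
    C=np.linalg.solve([[T**3,T**4,T**5],[3*T**2,4*T**3,5*T**4],[6*T,12*T**2,20*T**3]],[rT-r0-w0*T-A0*T*T/2,-w0-A0*T,-A0])
    q=np.polynomial.Polynomial([r0,w0,A0/2,*C]);s=S0;Sl=[]
    for i in range(200):
        t=min(i*.005,T);w=q.deriv()(t);s+=.005*((q.deriv(2)(t)-a*(q(t)+.2)+f*np.tanh(w/.03))/D+w-b/D*(s-c));Sl.append(s)
    S=np.array(Sl[19::20]);tz=np.round(st["zc"]-z_of(S),4);ty=np.round(.97*.13*(np.cos(.35-S)-np.cos(.35-S_of(st["zc"]))),3)
    Sr=S_of(st["zc"]-tz);st["nodes"]+=[[tn,S0]]+[[float(tn+.1*(i+1)),float(v)] for i,v in enumerate(Sr)];st["zc"]-=float(tz[-1])
    R=fwd(p,st["nodes"],tn,tn+1,r0,w0)[1];print("pred r",np.round(R[::20,0],3),"w end %.3f max %.3f"%(R[-1,1],abs(R[:,1]).max()))
    print("ty",ty.tolist());print("tz",tz.tolist());print("S",np.round(Sr,3))
def go(rT,T,n=4,rg=-.05,seg=None):
    st=json.load(open(ST)); st["p"]=st["p"] if len(st["p"])==5 else list(P0)
    rows=snap(n,rg);tn=readout.get_obs()["time"];st["segs"].append([seg or st["g0"],tn]);st["g0"]=rows[0][0]-.01
    x,tx=est(st);plan(st,tn,x,tx,rT,T);json.dump(st,open(ST,"w"))
E
sed -i 's/print("t %.2f r %.4f"%(o\["time"\],r),{k:round(v,3) for k,v in per.items()}/print("t %.2f r %.4f"%(o["time"],r)/' m.py
python3 -c "
from c2 import *
go(.0,2.0,n=2,rg=.15,seg=21.44)
st=json.load(open(ST));st['g0']=22.64;json.dump(st,open(ST,'w'))"
```

```text
t 22.75 r 0.1520 tcp [0.4319 0.0679 0.1436] S 0.626 F [-0.87 -0.09  1.53]
t 22.80 r 0.1512 tcp [0.432  0.068  0.1436] S 0.626 F [ 0.67 -1.29  1.05]
a 2.39 b 3.55 c 0.8275 f 0.027 D 0.37 cost 48.8 last res [  8.5   0.8  -5.2 -12.6   0.5   0.3  -3.5   0.5]
state at 22.85 r 0.1551 w 0.0705
pred r [0.155 0.168 0.172 0.162 0.137 0.104] w end -0.182 max 0.182
ty [0.001, 0.002, 0.003, 0.003, 0.004, 0.004, 0.004, 0.004, 0.003, 0.002]
tz [-0.0026, -0.0076, -0.0124, -0.0164, -0.0192, -0.0202, -0.0195, -0.0175, -0.0144, -0.0106]
S [0.604 0.565 0.527 0.496 0.474 0.466 0.472 0.487 0.511 0.541]
```

```bash
python3 -c "
from c2 import *
st=json.load(open(ST)); st['nodes']=[n for n in st['nodes'] if n[0]<22.7]; st['segs'][-1]=[22.64,22.85]; st['zc']=.1437; st['p']=list(P0)
x,tx=est(st);plan(st,22.85,x,tx,.0,2.0);json.dump(st,open(ST,'w'))"
```

```text
a 2.76 b 3.96 c 0.8295 f 0.045 D 0.27 cost 20.3 last res [ 0.2  0.1 -3.5  0.8]
state at 22.85 r 0.1557 w 0.0773
pred r [0.156 0.17  0.176 0.166 0.142 0.108] w end -0.187 max 0.187
ty [0.001, 0.002, 0.003, 0.004, 0.004, 0.004, 0.004, 0.004, 0.003, 0.002]
tz [-0.0034, -0.009, -0.0138, -0.0178, -0.0206, -0.0212, -0.02, -0.0176, -0.0141, -0.01]
S [0.598 0.554 0.516 0.485 0.463 0.459 0.468 0.487 0.514 0.546]
```

>>> send_rows([
  {"tx": 0, "ty": 0.001, "tz": -0.0034, "ax": 0, "ay": 0, "az": 0, "hand": 0},
  {"tx": 0, "ty": 0.002, "tz": -0.009, "ax": 0, "ay": 0, "az": 0, "hand": 0},
  {"tx": 0, "ty": 0.003, "tz": -0.0138, "ax": 0, "ay": 0, "az": 0, "hand": 0},
  {"tx": 0, "ty": 0.004, "tz": -0.0178, "ax": 0, "ay": 0, "az": 0, "hand": 0},
  {"tx": 0, "ty": 0.004, "tz": -0.0206, "ax": 0, "ay": 0, "az": 0, "hand": 0},
  {"tx": 0, "ty": 0.004, "tz": -0.0212, "ax": 0, "ay": 0, "az": 0, "hand": 0},
  {"tx": 0, "ty": 0.004, "tz": -0.02, "ax": 0, "ay": 0, "az": 0, "hand": 0},
  {"tx": 0, "ty": 0.004, "tz": -0.0176, "ax": 0, "ay": 0, "az": 0, "hand": 0},
  {"tx": 0, "ty": 0.003, "tz": -0.0141, "ax": 0, "ay": 0, "az": 0, "hand": 0},
  {"tx": 0, "ty": 0.002, "tz": -0.01, "ax": 0, "ay": 0, "az": 0, "hand": 0},
])

```text
time: 23.85
tcp_pos: [0.432, 0.07, 0.1532]
ee_rot: [-0.0, 0.0, 1.0, 0.0]
wrist_force: [0.2, 0.0, 0.6]
grip_width: 0.0004
finger_force: 0.6
```

```bash
python3 -c "
from c2 import *
st=json.load(open(ST));st['g0']=22.64;json.dump(st,open(ST,'w'))
go(-.05,1.6,n=4,rg=.1)"
```

```text
t 23.85 r 0.0318 tcp [0.432  0.07   0.1532] S 0.549 F [0.24 0.05 0.61]
t 23.90 r 0.0151 tcp [0.4317 0.0697 0.1526] S 0.555 F [0.94 0.37 0.84]
t 23.95 r -0.0003 tcp [0.4317 0.0697 0.1529] S 0.552 F [-0.66 -0.15  2.16]
t 24.00 r -0.0183 tcp [0.4318 0.0698 0.1532] S 0.550 F [-0.57  0.11  2.2 ]
a 2.66 b 3.95 c 0.8279 f 0.040 D 0.30 cost 30.1 last res [ 2.7  0.7 -4.8 -2.5  0.5  1.2 -0.4 -0.6]
state at 24.05 r -0.0383 w -0.3996
pred r [-0.038 -0.118 -0.174 -0.187 -0.163 -0.119] w end 0.234 max 0.410
ty [-0.003, -0.01, -0.018, -0.024, -0.028, -0.029, -0.028, -0.024, -0.019, -0.013]
tz [0.0117, 0.0305, 0.0455, 0.055, 0.0596, 0.0609, 0.0591, 0.054, 0.0464, 0.0374]
S [0.639 0.794 0.926 1.016 1.062 1.075 1.057 1.006 0.934 0.853]
```

```bash
python3 -c "
from c2 import *
st=json.load(open(ST)); st['nodes']=[n for n in st['nodes'] if n[0]<24.0]; st['zc']=.1537
x,tx=est(st)
for T in(.8,1.0): 
    import copy; plan(copy.deepcopy(st),24.05,x,tx,-.2,T)"
```

```text
a 2.66 b 3.95 c 0.8279 f 0.040 D 0.30 cost 30.1 last res [ 2.7  0.7 -4.8 -2.5  0.5  1.2 -0.4 -0.6]
state at 24.05 r -0.0383 w -0.3996
pred r [-0.038 -0.117 -0.173 -0.196 -0.198 -0.198] w end 0.002 max 0.408
ty [-0.003, -0.01, -0.017, -0.022, -0.023, -0.021, -0.018, -0.014, -0.012, -0.012]
tz [0.0126, 0.0314, 0.0447, 0.0514, 0.0528, 0.0501, 0.0451, 0.0392, 0.0357, 0.0348]
S [0.646 0.801 0.919 0.981 0.994 0.969 0.922 0.869 0.838 0.831]
state at 24.05 r -0.0383 w -0.3996
pred r [-0.038 -0.118 -0.173 -0.196 -0.199 -0.198] w end 0.001 max 0.408
ty [-0.003, -0.01, -0.017, -0.022, -0.023, -0.021, -0.018, -0.015, -0.012, -0.012]
tz [0.0125, 0.0313, 0.0445, 0.0512, 0.0527, 0.0502, 0.0456, 0.0404, 0.036, 0.0342]
S [0.645 0.8   0.917 0.979 0.994 0.97  0.927 0.88  0.841 0.825]
```

>>> send_rows([
  {"tx": 0, "ty": -0.003, "tz": 0.0126, "ax": 0, "ay": 0, "az": 0, "hand": 0},
  {"tx": 0, "ty": -0.01, "tz": 0.0314, "ax": 0, "ay": 0, "az": 0, "hand": 0},
  {"tx": 0, "ty": -0.017, "tz": 0.0447, "ax": 0, "ay": 0, "az": 0, "hand": 0},
  {"tx": 0, "ty": -0.02, "tz": 0.051, "ax": 0, "ay": 0, "az": 0, "hand": 0},
  {"tx": 0, "ty": -0.02, "tz": 0.052, "ax": 0, "ay": 0, "az": 0, "hand": 0},
  {"tx": 0, "ty": -0.019, "tz": 0.0485, "ax": 0, "ay": 0, "az": 0, "hand": 0},
  {"tx": 0, "ty": -0.015, "tz": 0.042, "ax": 0, "ay": 0, "az": 0, "hand": 0},
  {"tx": 0, "ty": -0.012, "tz": 0.036, "ax": 0, "ay": 0, "az": 0, "hand": 0},
  {"tx": 0, "ty": -0.011, "tz": 0.032, "ax": 0, "ay": 0, "az": 0, "hand": 0},
  {"tx": 0, "ty": -0.01, "tz": 0.03, "ax": 0, "ay": 0, "az": 0, "hand": 0},
])

```text
time: 25.05
tcp_pos: [0.4323, 0.0606, 0.1244]
ee_rot: [0.0, -0.0, 1.0, 0.0]
wrist_force: [-1.7, -1.2, 2.0]
grip_width: 0.0008
finger_force: 1.1
```

```bash
python3 - <<'E'
s=open("m.py").read()
s=s.replace("def S_of","""def soft(c,r):
    uv=project(c,rotd(BLOBS['wm'],r+.2))[0]+(R0['wm'][0]-project(REF,BLOBS['wm'])[0]); x,y=np.round(uv).astype(int)
    p=c['pixels'][y-24:y+25,x-24:x+25].astype(float); w=np.clip((p[...,2]-p[...,0]-30)/60,0,1)
    lab=cv2.connectedComponents((w>.25).astype(np.uint8))[1]; m=cv2.dilate((lab==lab[24,24]).astype(np.uint8),np.ones((3,3)))
    w=w*m; g=np.mgrid[-24:25,-24:25]; return np.array([x+(g[1]*w).sum()/w.sum(),y+(g[0]*w).sum()/w.sum()])
SREF=None
def angle2(c,r):
    global SREF
    if SREF is None: SREF=(soft(REF,-.2)+soft(load('side0'),-.2))/2
    for i in range(3):
        P=BLOBS['wm'];p0=project(c,P)[0];p=project(c,rotd(P,r+.2))[0];J=(project(c,rotd(P,r+.201))[0]-p)/.001
        r=r+J@(soft(c,r)-SREF-(p-p0))/(J@J)
    return r
def S_of""")
s=s.replace("r,per=angle(c,r)","rb,_=angle(c,r); r=angle2(c,rb); np.save('fr_%.2f.npy'%o['time'],c['pixels'])").replace('"t %.2f r %.4f"%(o["time"],r)','"t %.2f r %.4f b %.4f"%(o["time"],r,rb)')
open("m.py","w").write(s)
E
python3 -c "
from m import *
snap(4,-.2); print(soft(REF,-.2)-soft(load('side0'),-.2), R0['wm'])"
```

```text
t 25.05 r -0.1692 b -0.1611 tcp [0.4323 0.0606 0.1244] S 0.784 F [-1.73 -1.22  1.96]
t 25.10 r -0.1661 b -0.1580 tcp [0.4323 0.0606 0.1244] S 0.783 F [-1.11  0.98  3.  ]
t 25.15 r -0.1646 b -0.1556 tcp [0.4323 0.0605 0.1241] S 0.786 F [-0.87  0.93  1.59]
t 25.20 r -0.1612 b -0.1524 tcp [0.4323 0.0604 0.1238] S 0.788 F [0.04 2.24 2.08]
[-0.05587024  0.10443531] (array([390.18240343, 333.44849785]), np.int32(466))
```

```bash
sed -i "s/rb,_=angle(c,r); r=angle2(c,rb); /r,_=angle(c,r); /; s/ b %.4f\"%(o\[\"time\"\],r,rb)/\"%(o[\"time\"],r)/" m.py
python3 - <<'E'
from c2 import *
L=json.load(open("log.json"))
for x,v in zip(L[-4:],(-.1611,-.1580,-.1556,-.1524)): x[1]=v
json.dump(L,open("log.json","w"))
snap(3,-.15); tn=readout.get_obs()["time"]
st=json.load(open(ST)); st['nodes']=[n for n in st['nodes'] if n[0]<24.0]; z=.1537
st['nodes']+=[[24.05,S_of(z)]]+[[24.05+.1*(i+1),S_of(z-v)] for i,v in enumerate([.0126,.0314,.0447,.051,.052,.0485,.042,.036,.032,.03])]; st['zc']=z-.03
import copy
s1=copy.deepcopy(st); s1['segs']=[s for s in s1['segs'] if s[0]!=22.64 or s[1]>23]; s1['segs'].append([23.84,tn]); print("with fall seg"); est(s1)
st['segs'].append([25.04,tn]); st['g0']=25.04
x,tx=est(st); plan(st,tn,x,tx,-.08,1.8); json.dump(st,open(ST,"w")); print(st["segs"])
E
```

```text
t 25.25 r -0.1508 tcp [0.4323 0.0603 0.1237] S 0.789 F [1.26 1.59 2.35]
t 25.30 r -0.1484 tcp [0.4322 0.0602 0.1237] S 0.790 F [0.6  0.52 1.06]
t 25.35 r -0.1444 tcp [0.4322 0.0601 0.1236] S 0.790 F [0.36 1.73 2.23]
with fall seg
a 2.72 b 4.15 c 0.8229 f 0.052 D 0.33 cost 49.1 last res [-1.5  0.3 -0.1  0.9  6.2  4.2  2.7  0.3 -0.7 -2.5 -6.2]
a 2.65 b 3.94 c 0.8279 f 0.039 D 0.31 cost 31.2 last res [-0.2 -0.2  0.3 -0.2  0.7  0.6 -1.3]
state at 25.40 r -0.1437 w 0.0383
pred r [-0.144 -0.137 -0.129 -0.121 -0.111 -0.101] w end 0.044 max 0.049
ty [-0.0, -0.0, -0.001, -0.001, -0.001, -0.0, -0.0, 0.0, 0.001, 0.001]
tz [0.0003, 0.0009, 0.0014, 0.0015, 0.0014, 0.0011, 0.0004, -0.0004, -0.0013, -0.0023]
S [0.792 0.797 0.801 0.802 0.801 0.799 0.793 0.786 0.778 0.77 ]
[[10.99, 12.32], [13.6, 15.07], [16.29, 16.85], [16.59, 18.05], [17.84, 19.25], [19.04, 20.45], [20.24, 21.65], [22.64, 22.85], [22.64, 24.05], [25.04, 25.4]]
```

```bash
sed -i 's/^P0=.*/P0=np.array([2.7,4.0,.83,.005,.2]);SG=np.array([.4,.4,.006,.008,.2])/' c2.py
python3 - <<'E'
from c2 import *
import copy
st=json.load(open(ST)); st['nodes']=[n for n in st['nodes'] if n[0]<25.3]; st['zc']=.1237; st['p']=list(P0)
for k in(0,4,8):
    s=copy.deepcopy(st); s['segs']=s['segs'][k:]; print(k,end=" "); x,tx=est(s); print(fwd(s['p'],s['nodes'],tx,25.4,*x)[1][-1])
x,tx=est(st); st['nodes'][-1][1]=.79; plan(st,25.4,x,tx,-.08,1.8); json.dump(st,open(ST,"w"))
E
```

```text
0 a 2.56 b 3.81 c 0.8306 f 0.012 D 0.35 cost 32.9 last res [-0.2 -0.2  0.3 -0.2  0.6  0.7 -1.2]
[-0.14339226  0.041614  ]
4 a 2.53 b 3.76 c 0.8293 f 0.012 D 0.35 cost 23.2 last res [-0.1 -0.2  0.3 -0.3  0.6  0.7 -1.1]
[-0.14329038  0.04274363]
8 a 2.55 b 3.93 c 0.8291 f 0.005 D 0.59 cost 5.6 last res [-0.2 -0.2  0.3 -0.2  0.6  0.7 -1.2]
[-0.143502    0.04056549]
a 2.56 b 3.81 c 0.8306 f 0.012 D 0.35 cost 32.9 last res [-0.2 -0.2  0.3 -0.2  0.6  0.7 -1.2]
state at 25.40 r -0.1433 w 0.0424
pred r [-0.143 -0.135 -0.127 -0.117 -0.107 -0.098] w end 0.044 max 0.050
ty [-0.0, -0.0, -0.0, -0.0, -0.0, -0.0, 0.0, 0.001, 0.001, 0.001]
tz [0.0003, 0.0006, 0.0008, 0.0008, 0.0006, 0.0001, -0.0005, -0.0012, -0.0021, -0.003]
S [0.792 0.794 0.796 0.796 0.794 0.79  0.785 0.779 0.772 0.764]
```

>>> send_rows([
  {"tx": 0, "ty": 0, "tz": 0.0003, "ax": 0, "ay": 0, "az": 0, "hand": 0},
  {"tx": 0, "ty": 0, "tz": 0.0006, "ax": 0, "ay": 0, "az": 0, "hand": 0},
  {"tx": 0, "ty": 0, "tz": 0.0008, "ax": 0, "ay": 0, "az": 0, "hand": 0},
  {"tx": 0, "ty": 0, "tz": 0.0008, "ax": 0, "ay": 0, "az": 0, "hand": 0},
  {"tx": 0, "ty": 0, "tz": 0.0006, "ax": 0, "ay": 0, "az": 0, "hand": 0},
  {"tx": 0, "ty": 0, "tz": 0.0001, "ax": 0, "ay": 0, "az": 0, "hand": 0},
  {"tx": 0, "ty": 0, "tz": -0.0005, "ax": 0, "ay": 0, "az": 0, "hand": 0},
  {"tx": 0, "ty": 0.001, "tz": -0.0012, "ax": 0, "ay": 0, "az": 0, "hand": 0},
  {"tx": 0, "ty": 0.001, "tz": -0.0021, "ax": 0, "ay": 0, "az": 0, "hand": 0},
  {"tx": 0, "ty": 0.001, "tz": -0.003, "ax": 0, "ay": 0, "az": 0, "hand": 0},
])

```text
time: 26.4
tcp_pos: [0.4318, 0.0611, 0.1266]
ee_rot: [-0.0, 0.0, 1.0, 0.0]
wrist_force: [-0.1, 1.5, 1.3]
grip_width: 0.0003
finger_force: 0.9
```

```bash
python3 -c "
from c2 import *
go(-.06,1.4,n=5,rg=-.1)"
```

```text
t 26.40 r -0.0996 tcp [0.4318 0.0611 0.1266] S 0.765 F [-0.13  1.49  1.3 ]
t 26.45 r -0.0975 tcp [0.4318 0.0612 0.1267] S 0.764 F [-0.21  0.96  2.09]
t 26.50 r -0.0937 tcp [0.4318 0.0612 0.1267] S 0.764 F [0.14 0.64 1.12]
t 26.55 r -0.0917 tcp [0.4319 0.0612 0.1266] S 0.765 F [-0.8   0.72  1.46]
t 26.60 r -0.0909 tcp [0.4318 0.0611 0.1266] S 0.765 F [-0.74 -0.06  1.65]
a 2.57 b 3.80 c 0.8306 f 0.011 D 0.35 cost 35.2 last res [-0.1 -0.1  0.3 -0.3  0.5  0.6 -1.3  0.8  0.8 -0.9 -0.9  0.3]
state at 26.65 r -0.0885 w 0.0414
pred r [-0.088 -0.08  -0.073 -0.068 -0.064 -0.062] w end 0.004 max 0.041
ty [0.0, 0.0, 0.001, 0.001, 0.001, 0.001, 0.002, 0.002, 0.002, 0.002]
tz [-0.0004, -0.001, -0.0017, -0.0024, -0.0029, -0.0034, -0.0037, -0.004, -0.0041, -0.0042]
S [0.761 0.756 0.75  0.744 0.74  0.736 0.733 0.731 0.73  0.729]
```

>>> send_rows([
  {"tx": 0, "ty": 0, "tz": -0.0004, "ax": 0, "ay": 0, "az": 0, "hand": 0},
  {"tx": 0, "ty": 0, "tz": -0.001, "ax": 0, "ay": 0, "az": 0, "hand": 0},
  {"tx": 0, "ty": 0.001, "tz": -0.0017, "ax": 0, "ay": 0, "az": 0, "hand": 0},
  {"tx": 0, "ty": 0.001, "tz": -0.0024, "ax": 0, "ay": 0, "az": 0, "hand": 0},
  {"tx": 0, "ty": 0.001, "tz": -0.0029, "ax": 0, "ay": 0, "az": 0, "hand": 0},
  {"tx": 0, "ty": 0.001, "tz": -0.0034, "ax": 0, "ay": 0, "az": 0, "hand": 0},
  {"tx": 0, "ty": 0.002, "tz": -0.0037, "ax": 0, "ay": 0, "az": 0, "hand": 0},
  {"tx": 0, "ty": 0.002, "tz": -0.004, "ax": 0, "ay": 0, "az": 0, "hand": 0},
  {"tx": 0, "ty": 0.002, "tz": -0.0041, "ax": 0, "ay": 0, "az": 0, "hand": 0},
  {"tx": 0, "ty": 0.002, "tz": -0.0042, "ax": 0, "ay": 0, "az": 0, "hand": 0},
])

```text
time: 27.65
tcp_pos: [0.4321, 0.063, 0.1309]
ee_rot: [0.0, 0.0, 1.0, -0.0]
wrist_force: [-0.0, -0.4, 1.9]
grip_width: 0.0004
finger_force: 1.1
```

```bash
python3 -c "
from c2 import *
go(-.056,1.4,n=5,rg=-.06)"
```

```text
t 27.65 r -0.0725 tcp [0.4321 0.063  0.1309] S 0.729 F [-0.03 -0.38  1.91]
t 27.70 r -0.0743 tcp [0.4322 0.063  0.1309] S 0.729 F [-0.13 -0.56  2.21]
t 27.75 r -0.0755 tcp [0.4322 0.063  0.1309] S 0.729 F [-0.55 -0.69  2.33]
t 27.80 r -0.0789 tcp [0.4321 0.063  0.1309] S 0.729 F [ 0.53 -1.43  3.35]
t 27.85 r -0.0802 tcp [0.4321 0.063  0.1309] S 0.729 F [-0.33 -1.21  2.55]
a 2.56 b 3.85 c 0.8313 f 0.008 D 0.36 cost 41.5 last res [ 1.3  1.  -1.  -1.3 -0.3 -1.8 -0.8 -0.6  1.8  1.8]
state at 27.90 r -0.0798 w -0.0303
pred r [-0.08  -0.085 -0.086 -0.081 -0.071 -0.062] w end 0.039 max 0.051
ty [-0.001, -0.002, -0.003, -0.003, -0.004, -0.003, -0.003, -0.002, -0.001, -0.0]
tz [0.0017, 0.0045, 0.0067, 0.008, 0.0083, 0.0076, 0.0063, 0.0044, 0.0024, 0.0005]
S [0.743 0.767 0.785 0.796 0.799 0.793 0.782 0.766 0.749 0.733]
```

```bash
cat >> c2.py <<'E'
def replan(tn,r,w,rT,T):
    st=json.load(open(ST)); i=[k for k,n in enumerate(st["nodes"]) if n[0]<tn-.01][-1]
    st["nodes"]=st["nodes"][:i+1]; st["zc"]=float(z_of(st["nodes"][-1][1])); plan(st,tn,(r,w),tn,rT,T); json.dump(st,open(ST,"w"))
E
python3 -c "
from c2 import *
replan(27.9,-.0818,-.038,-.056,1.4)"
```

```text
state at 27.90 r -0.0818 w -0.0380
pred r [-0.082 -0.089 -0.09  -0.084 -0.073 -0.063] w end 0.044 max 0.057
ty [-0.001, -0.002, -0.003, -0.004, -0.004, -0.004, -0.003, -0.002, -0.001, -0.0]
tz [0.0019, 0.0051, 0.0076, 0.009, 0.0093, 0.0086, 0.007, 0.005, 0.0026, 0.0004]
S [0.745 0.772 0.793 0.805 0.807 0.801 0.788 0.771 0.751 0.732]
```

>>> send_rows([
  {"tx": 0, "ty": -0.001, "tz": 0.0019, "ax": 0, "ay": 0, "az": 0, "hand": 0},
  {"tx": 0, "ty": -0.002, "tz": 0.0051, "ax": 0, "ay": 0, "az": 0, "hand": 0},
  {"tx": 0, "ty": -0.003, "tz": 0.0076, "ax": 0, "ay": 0, "az": 0, "hand": 0},
  {"tx": 0, "ty": -0.004, "tz": 0.009, "ax": 0, "ay": 0, "az": 0, "hand": 0},
  {"tx": 0, "ty": -0.004, "tz": 0.0093, "ax": 0, "ay": 0, "az": 0, "hand": 0},
  {"tx": 0, "ty": -0.004, "tz": 0.0086, "ax": 0, "ay": 0, "az": 0, "hand": 0},
  {"tx": 0, "ty": -0.003, "tz": 0.007, "ax": 0, "ay": 0, "az": 0, "hand": 0},
  {"tx": 0, "ty": -0.002, "tz": 0.005, "ax": 0, "ay": 0, "az": 0, "hand": 0},
  {"tx": 0, "ty": -0.001, "tz": 0.0026, "ax": 0, "ay": 0, "az": 0, "hand": 0},
  {"tx": 0, "ty": 0, "tz": 0.0004, "ax": 0, "ay": 0, "az": 0, "hand": 0},
])

```text
time: 28.9
tcp_pos: [0.4319, 0.063, 0.1306]
ee_rot: [-0.0, 0.0, 1.0, -0.0]
wrist_force: [-0.8, -0.9, 3.0]
grip_width: 0.0006
finger_force: 1.1
```

```bash
python3 -c "
from c2 import *
go(-.056,1.4,n=5,rg=-.06)"
```

```text
t 28.90 r -0.0774 tcp [0.4319 0.063  0.1306] S 0.731 F [-0.83 -0.86  2.97]
t 28.95 r -0.0766 tcp [0.4321 0.0633 0.1309] S 0.729 F [-0.14 -1.06  1.23]
t 29.00 r -0.0757 tcp [0.4321 0.0632 0.1307] S 0.730 F [-0.84 -0.8   2.37]
t 29.05 r -0.0754 tcp [0.4321 0.0632 0.1306] S 0.731 F [ 0.17 -1.26  2.2 ]
t 29.10 r -0.0750 tcp [0.4321 0.0631 0.1305] S 0.732 F [-1.21 -0.06  2.15]
a 2.55 b 3.85 c 0.8313 f 0.008 D 0.36 cost 42.0 last res [ 0.1  0.1 -0.6  0.8 -0.2 -0.2  0.  -0.2  0.1  0.1]
state at 29.15 r -0.0746 w 0.0029
pred r [-0.075 -0.074 -0.073 -0.069 -0.064 -0.06 ] w end 0.017 max 0.025
ty [-0.0, -0.001, -0.001, -0.001, -0.002, -0.001, -0.001, -0.001, -0.0, -0.0]
tz [0.0007, 0.002, 0.0031, 0.0037, 0.0038, 0.0035, 0.0029, 0.002, 0.001, 0.0001]
S [0.738 0.749 0.758 0.763 0.764 0.762 0.756 0.749 0.741 0.733]
```

Nearly floating still; continuing with gentle corrections.

>>> send_rows([
  {"tx": 0, "ty": 0, "tz": 0.0007, "ax": 0, "ay": 0, "az": 0, "hand": 0},
  {"tx": 0, "ty": -0.001, "tz": 0.002, "ax": 0, "ay": 0, "az": 0, "hand": 0},
  {"tx": 0, "ty": -0.001, "tz": 0.0031, "ax": 0, "ay": 0, "az": 0, "hand": 0},
  {"tx": 0, "ty": -0.001, "tz": 0.0037, "ax": 0, "ay": 0, "az": 0, "hand": 0},
  {"tx": 0, "ty": -0.002, "tz": 0.0038, "ax": 0, "ay": 0, "az": 0, "hand": 0},
  {"tx": 0, "ty": -0.001, "tz": 0.0035, "ax": 0, "ay": 0, "az": 0, "hand": 0},
  {"tx": 0, "ty": -0.001, "tz": 0.0029, "ax": 0, "ay": 0, "az": 0, "hand": 0},
  {"tx": 0, "ty": -0.001, "tz": 0.002, "ax": 0, "ay": 0, "az": 0, "hand": 0},
  {"tx": 0, "ty": 0, "tz": 0.001, "ax": 0, "ay": 0, "az": 0, "hand": 0},
  {"tx": 0, "ty": 0, "tz": 0.0001, "ax": 0, "ay": 0, "az": 0, "hand": 0},
])

```text
time: 30.15
tcp_pos: [0.4319, 0.0631, 0.1304]
ee_rot: [-0.0, 0.0, 1.0, -0.0]
wrist_force: [-0.1, 1.0, 1.1]
grip_width: 0.0004
finger_force: 0.9
```

```bash
python3 -c "
from c2 import *
go(-.058,1.4,n=5,rg=-.06)
c=load('last'); a=c['pixels'][280:420,330:470]; cv2.imwrite('pics/fork.png',cv2.resize(a,None,fx=4,fy=4,interpolation=cv2.INTER_CUBIC))"
```

```text
t 30.15 r -0.0727 tcp [0.4319 0.0631 0.1304] S 0.733 F [-0.07  0.95  1.13]
t 30.20 r -0.0754 tcp [0.4319 0.0632 0.1305] S 0.732 F [-2.07 -0.97  2.17]
t 30.25 r -0.0755 tcp [0.4319 0.0632 0.1304] S 0.733 F [-0.32  0.26  2.31]
t 30.30 r -0.0755 tcp [0.4319 0.0631 0.1303] S 0.734 F [-1.28  0.48  1.51]
t 30.35 r -0.0781 tcp [0.4319 0.0631 0.1303] S 0.734 F [-0.36 -0.64  2.07]
a 2.56 b 3.89 c 0.8319 f 0.006 D 0.36 cost 45.2 last res [ 0.7  0.4 -0.2 -0.4 -0.8 -1.9  0.4  0.1 -0.5  1.4]
state at 30.40 r -0.0777 w -0.0191
pred r [-0.078 -0.081 -0.081 -0.077 -0.069 -0.062] w end 0.030 max 0.039
ty [-0.001, -0.001, -0.002, -0.003, -0.003, -0.002, -0.002, -0.001, -0.001, -0.0]
tz [0.0013, 0.0034, 0.0051, 0.006, 0.0062, 0.0057, 0.0047, 0.0033, 0.0018, 0.0003]
S [0.744 0.762 0.776 0.783 0.785 0.781 0.772 0.761 0.748 0.736]
```

View pics/fork.png

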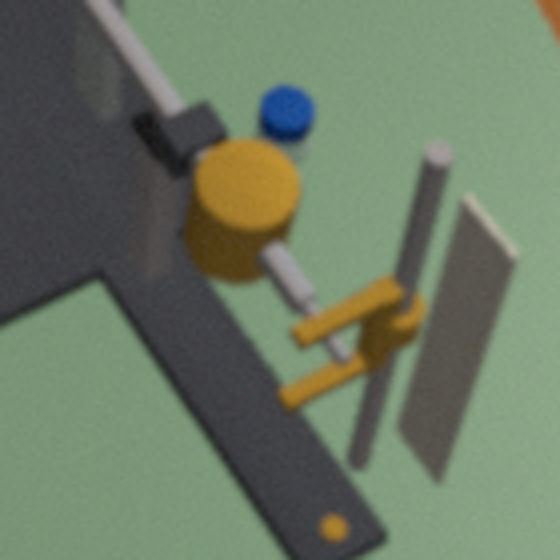

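The picture shows the pointer at about (345,350) in the crop, between the upper prong at (345,315) and the lower one at (330,380). I'm holding it there longer.

>>> send_rows([
  {"tx": 0, "ty": -0.001, "tz": 0.0013, "ax": 0, "ay": 0, "az": 0, "hand": 0},
  {"tx": 0, "ty": -0.001, "tz": 0.0034, "ax": 0, "ay": 0, "az": 0, "hand": 0},
  {"tx": 0, "ty": -0.002, "tz": 0.0051, "ax": 0, "ay": 0, "az": 0, "hand": 0},
  {"tx": 0, "ty": -0.003, "tz": 0.006, "ax": 0, "ay": 0, "az": 0, "hand": 0},
  {"tx": 0, "ty": -0.003, "tz": 0.0062, "ax": 0, "ay": 0, "az": 0, "hand": 0},
  {"tx": 0, "ty": -0.002, "tz": 0.0057, "ax": 0, "ay": 0, "az": 0, "hand": 0},
  {"tx": 0, "ty": -0.002, "tz": 0.0047, "ax": 0, "ay": 0, "az": 0, "hand": 0},
  {"tx": 0, "ty": -0.001, "tz": 0.0033, "ax": 0, "ay": 0, "az": 0, "hand": 0},
  {"tx": 0, "ty": -0.001, "tz": 0.0018, "ax": 0, "ay": 0, "az": 0, "hand": 0},
  {"tx": 0, "ty": 0, "tz": 0.0003, "ax": 0, "ay": 0, "az": 0, "hand": 0},
])

```text
time: 31.4
tcp_pos: [0.4318, 0.063, 0.1301]
ee_rot: [-0.0, 0.0, 1.0, -0.0]
wrist_force: [-1.9, -2.4, 1.8]
grip_width: 0.0001
finger_force: 1.2
```

```bash
python3 -c "
from c2 import *
go(-.058,1.4,n=5,rg=-.06)"
```

```text
t 31.40 r -0.0809 tcp [0.4318 0.063  0.1301] S 0.735 F [-1.95 -2.38  1.77]
t 31.45 r -0.0785 tcp [0.4319 0.0632 0.1303] S 0.734 F [-0.62 -0.51  3.06]
t 31.50 r -0.0800 tcp [0.432  0.0631 0.1302] S 0.735 F [-0.7  -0.63  2.32]
t 31.55 r -0.0805 tcp [0.432  0.0631 0.1301] S 0.736 F [-0.36  0.07  1.86]
t 31.60 r -0.0812 tcp [0.432  0.0631 0.13  ] S 0.736 F [-1.45 -0.16  2.14]
a 2.56 b 3.89 c 0.8319 f 0.005 D 0.36 cost 47.5 last res [-0.6  1.2  0.2 -1.   0.3  0.7 -1.6 -0.2  0.1  0.4]
state at 31.65 r -0.0814 w -0.0126
pred r [-0.081 -0.084 -0.083 -0.078 -0.07  -0.062] w end 0.031 max 0.041
ty [-0.001, -0.001, -0.002, -0.002, -0.002, -0.002, -0.002, -0.001, -0.001, 0.0]
tz [0.0013, 0.0033, 0.0049, 0.0057, 0.0059, 0.0053, 0.0043, 0.0029, 0.0013, -0.0001]
S [0.746 0.763 0.777 0.783 0.785 0.78  0.772 0.76  0.746 0.735]
```

>>> send_rows([
  {"tx": 0, "ty": -0.001, "tz": 0.0013, "ax": 0, "ay": 0, "az": 0, "hand": 0},
  {"tx": 0, "ty": -0.001, "tz": 0.0033, "ax": 0, "ay": 0, "az": 0, "hand": 0},
  {"tx": 0, "ty": -0.002, "tz": 0.0049, "ax": 0, "ay": 0, "az": 0, "hand": 0},
  {"tx": 0, "ty": -0.002, "tz": 0.0057, "ax": 0, "ay": 0, "az": 0, "hand": 0},
  {"tx": 0, "ty": -0.002, "tz": 0.0059, "ax": 0, "ay": 0, "az": 0, "hand": 0},
  {"tx": 0, "ty": -0.002, "tz": 0.0053, "ax": 0, "ay": 0, "az": 0, "hand": 0},
  {"tx": 0, "ty": -0.002, "tz": 0.0043, "ax": 0, "ay": 0, "az": 0, "hand": 0},
  {"tx": 0, "ty": -0.001, "tz": 0.0029, "ax": 0, "ay": 0, "az": 0, "hand": 0},
  {"tx": 0, "ty": -0.001, "tz": 0.0013, "ax": 0, "ay": 0, "az": 0, "hand": 0},
  {"tx": 0, "ty": 0, "tz": -0.0001, "ax": 0, "ay": 0, "az": 0, "hand": 0},
])

```text
time: 32.65
tcp_pos: [0.4318, 0.0629, 0.1302]
ee_rot: [-0.0, 0.0, 1.0, -0.0]
wrist_force: [0.0, -1.8, 2.4]
grip_width: 0.0002
finger_force: 1.3
```

```bash
python3 -c "
from c2 import *
go(-.2,2.2,n=5,rg=-.06)"
```

```text
t 32.65 r -0.0701 tcp [0.4318 0.0629 0.1302] S 0.735 F [ 0.03 -1.8   2.36]
t 32.70 r -0.0686 tcp [0.4318 0.063  0.1304] S 0.733 F [-1.22 -0.92  1.92]
t 32.75 r -0.0688 tcp [0.4318 0.0629 0.1302] S 0.735 F [ 0.1  -0.87  2.62]
t 32.80 r -0.0687 tcp [0.4318 0.0629 0.1301] S 0.736 F [-1.02 -0.51  2.23]
t 32.85 r -0.0682 tcp [0.4318 0.0629 0.1301] S 0.736 F [-1.01 -1.59  2.43]
a 2.55 b 3.89 c 0.8320 f 0.005 D 0.36 cost 49.4 last res [ 1.4 -1.2 -0.1 -0.1  0.  -0.2 -1.   0.   0.4  0.4]
state at 32.90 r -0.0675 w 0.0054
pred r [-0.067 -0.068 -0.074 -0.085 -0.103 -0.124] w end -0.110 max 0.110
ty [0.0, 0.001, 0.001, 0.001, 0.001, 0.001, 0.001, 0.001, -0.0, -0.001]
tz [-0.0007, -0.0019, -0.003, -0.0036, -0.0037, -0.0033, -0.0026, -0.0014, 0.0001, 0.0018]
S [0.729 0.719 0.71  0.705 0.704 0.708 0.713 0.723 0.736 0.75 ]
```

Held for about 7 s. Now lowering gently.

>>> send_rows([
  {"tx": 0, "ty": 0, "tz": -0.0007, "ax": 0, "ay": 0, "az": 0, "hand": 0},
  {"tx": 0, "ty": 0.001, "tz": -0.0019, "ax": 0, "ay": 0, "az": 0, "hand": 0},
  {"tx": 0, "ty": 0.001, "tz": -0.003, "ax": 0, "ay": 0, "az": 0, "hand": 0},
  {"tx": 0, "ty": 0.001, "tz": -0.0036, "ax": 0, "ay": 0, "az": 0, "hand": 0},
  {"tx": 0, "ty": 0.001, "tz": -0.0037, "ax": 0, "ay": 0, "az": 0, "hand": 0},
  {"tx": 0, "ty": 0.001, "tz": -0.0033, "ax": 0, "ay": 0, "az": 0, "hand": 0},
  {"tx": 0, "ty": 0.001, "tz": -0.0026, "ax": 0, "ay": 0, "az": 0, "hand": 0},
  {"tx": 0, "ty": 0.001, "tz": -0.0014, "ax": 0, "ay": 0, "az": 0, "hand": 0},
  {"tx": 0, "ty": 0, "tz": 0.0001, "ax": 0, "ay": 0, "az": 0, "hand": 0},
  {"tx": 0, "ty": -0.001, "tz": 0.0018, "ax": 0, "ay": 0, "az": 0, "hand": 0},
])

```text
time: 33.9
tcp_pos: [0.4323, 0.0622, 0.1283]
ee_rot: [0.0, 0.0, 1.0, 0.0]
wrist_force: [0.8, 1.3, 2.8]
grip_width: 0.0006
finger_force: 1.0
```

```bash
python3 -c "
from c2 import *
go(-.203,1.2,n=3,rg=-.13)"
```

```text
t 33.90 r -0.1277 tcp [0.4323 0.0622 0.1283] S 0.750 F [0.81 1.33 2.78]
t 33.95 r -0.1363 tcp [0.4322 0.062  0.1281] S 0.752 F [0.5  0.37 2.12]
t 34.00 r -0.1404 tcp [0.4322 0.062  0.1282] S 0.751 F [0.4  0.44 1.23]
a 2.55 b 3.88 c 0.8320 f 0.006 D 0.36 cost 51.0 last res [ 0.2 -0.7  0.1  0.3  0.1 -0.8  1.8 -0.3]
state at 34.05 r -0.1473 w -0.1338
pred r [-0.147 -0.174 -0.194 -0.203 -0.204 -0.203] w end 0.007 max 0.136
ty [-0.001, -0.003, -0.006, -0.007, -0.008, -0.008, -0.007, -0.006, -0.006, -0.005]
tz [0.0028, 0.0077, 0.0118, 0.0145, 0.0158, 0.0158, 0.015, 0.0136, 0.0119, 0.0104]
S [0.773 0.815 0.851 0.874 0.886 0.886 0.879 0.867 0.852 0.838]
```

>>> send_rows([
  {"tx": 0, "ty": -0.001, "tz": 0.0028, "ax": 0, "ay": 0, "az": 0, "hand": 0},
  {"tx": 0, "ty": -0.003, "tz": 0.0072, "ax": 0, "ay": 0, "az": 0, "hand": 0},
  {"tx": 0, "ty": -0.005, "tz": 0.0108, "ax": 0, "ay": 0, "az": 0, "hand": 0},
  {"tx": 0, "ty": -0.006, "tz": 0.013, "ax": 0, "ay": 0, "az": 0, "hand": 0},
  {"tx": 0, "ty": -0.006, "tz": 0.0135, "ax": 0, "ay": 0, "az": 0, "hand": 0},
  {"tx": 0, "ty": -0.006, "tz": 0.0125, "ax": 0, "ay": 0, "az": 0, "hand": 0},
  {"tx": 0, "ty": -0.005, "tz": 0.0105, "ax": 0, "ay": 0, "az": 0, "hand": 0},
  {"tx": 0, "ty": -0.004, "tz": 0.008, "ax": 0, "ay": 0, "az": 0, "hand": 0},
  {"tx": 0, "ty": -0.003, "tz": 0.0055, "ax": 0, "ay": 0, "az": 0, "hand": 0},
  {"tx": 0, "ty": -0.002, "tz": 0.0035, "ax": 0, "ay": 0, "az": 0, "hand": 0},
])

```text
time: 35.05
tcp_pos: [0.4317, 0.06, 0.125]
ee_rot: [-0.0, 0.0, 1.0, -0.0]
wrist_force: [-0.6, -0.3, 2.4]
grip_width: 0.0004
finger_force: 1.3
```

```bash
python3 -c "
from c2 import *
snap(4,-.2)"
```

```text
t 35.05 r -0.1850 tcp [0.4317 0.06   0.125 ] S 0.779 F [-0.57 -0.3   2.39]
t 35.10 r -0.1847 tcp [0.4319 0.0602 0.1252] S 0.776 F [-1.58 -0.62  3.21]
t 35.15 r -0.1861 tcp [0.432  0.0601 0.1251] S 0.778 F [ 0.14 -0.85  1.26]
t 35.20 r -0.1863 tcp [0.432  0.0601 0.1249] S 0.779 F [-0.35  0.13  2.28]
```

>>> send_rows([
  {"tx": 0, "ty": 0, "tz": 0, "ax": 0, "ay": 0, "az": 0, "hand": 0},
  {"tx": 0, "ty": 0, "tz": 0, "ax": 0, "ay": 0, "az": 0, "hand": 0},
  {"tx": 0, "ty": 0, "tz": 0, "ax": 0, "ay": 0, "az": 0, "hand": 0},
  {"tx": 0, "ty": 0, "tz": 0, "ax": 0, "ay": 0, "az": 0, "hand": 0},
  {"tx": 0, "ty": 0, "tz": 0, "ax": 0, "ay": 0, "az": 0, "hand": 0},
  {"tx": 0, "ty": 0, "tz": 0, "ax": 0, "ay": 0, "az": 0, "hand": 0},
  {"tx": 0, "ty": 0.001, "tz": -0.001, "ax": 0, "ay": 0, "az": 0, "hand": 0},
  {"tx": 0, "ty": 0.001, "tz": -0.002, "ax": 0, "ay": 0, "az": 0, "hand": 0},
  {"tx": 0, "ty": 0.001, "tz": -0.0035, "ax": 0, "ay": 0, "az": 0, "hand": 0},
  {"tx": 0, "ty": 0.002, "tz": -0.005, "ax": 0, "ay": 0, "az": 0, "hand": 0},
])

```text
time: 36.25
tcp_pos: [0.4321, 0.0619, 0.1301]
ee_rot: [0.0, 0.0, 1.0, -0.0]
wrist_force: [-0.8, -0.9, 3.2]
grip_width: 0.0004
finger_force: 1.4
```

```bash
python3 -c "
from c2 import *
snap(2,-.2)"
```

```text
t 36.25 r -0.2006 tcp [0.4321 0.0619 0.1301] S 0.736 F [-0.79 -0.89  3.17]
t 36.30 r -0.2010 tcp [0.4322 0.062  0.1303] S 0.734 F [-2.69  0.09  2.66]
```

>>> send_rows([
  {"tx": 0, "ty": 0.001, "tz": -0.003, "ax": 0, "ay": 0, "az": 0, "hand": 0},
  {"tx": 0, "ty": 0.003, "tz": -0.008, "ax": 0, "ay": 0, "az": 0, "hand": 0},
  {"tx": 0, "ty": 0.005, "tz": -0.014, "ax": 0, "ay": 0, "az": 0, "hand": 0},
  {"tx": 0, "ty": 0.007, "tz": -0.021, "ax": 0, "ay": 0, "az": 0, "hand": 0},
  {"tx": 0, "ty": 0.008, "tz": -0.028, "ax": 0, "ay": 0, "az": 0, "hand": 0},
  {"tx": 0, "ty": 0.009, "tz": -0.035, "ax": 0, "ay": 0, "az": 0, "hand": 0},
  {"tx": 0, "ty": 0.009, "tz": -0.042, "ax": 0, "ay": 0, "az": 0, "hand": 0},
  {"tx": 0, "ty": 0.009, "tz": -0.049, "ax": 0, "ay": 0, "az": 0, "hand": 0},
  {"tx": 0, "ty": 0.009, "tz": -0.056, "ax": 0, "ay": 0, "az": 0, "hand": 0},
  {"tx": 0, "ty": 0.009, "tz": -0.062, "ax": 0, "ay": 0, "az": 0, "hand": 0},
])

```text
time: 37.35
tcp_pos: [0.4322, 0.071, 0.1925]
ee_rot: [0.0, 0.0, 1.0, 0.0]
wrist_force: [-0.5, -0.1, 0.8]
grip_width: 0.0006
finger_force: 0.4
```

>>> send_rows([
  {"tx": 0, "ty": -0.001, "tz": -0.006, "ax": 0, "ay": 0, "az": 0, "hand": 0},
  {"tx": 0, "ty": -0.003, "tz": -0.012, "ax": 0, "ay": 0, "az": 0, "hand": 0},
  {"tx": 0, "ty": -0.005, "tz": -0.018, "ax": 0, "ay": 0, "az": 0, "hand": 0},
  {"tx": 0, "ty": -0.007, "tz": -0.024, "ax": 0, "ay": 0, "az": 0, "hand": 0},
  {"tx": 0, "ty": -0.009, "tz": -0.03, "ax": 0, "ay": 0, "az": 0, "hand": 0},
  {"tx": 0, "ty": -0.012, "tz": -0.036, "ax": 0, "ay": 0, "az": 0, "hand": 0},
  {"tx": 0, "ty": -0.014, "tz": -0.042, "ax": 0, "ay": 0, "az": 0, "hand": 0},
  {"tx": 0, "ty": -0.016, "tz": -0.048, "ax": 0, "ay": 0, "az": 0, "hand": 0},
  {"tx": 0, "ty": -0.018, "tz": -0.054, "ax": 0, "ay": 0, "az": 0, "hand": 0},
  {"tx": 0, "ty": -0.018, "tz": -0.06, "ax": 0, "ay": 0, "az": 0, "hand": 0},
])

```text
time: 38.35
tcp_pos: [0.432, 0.0527, 0.2523]
ee_rot: [-0.0, 0.0, 1.0, -0.0]
wrist_force: [-0.8, -0.7, -0.3]
grip_width: 0.0004
finger_force: 0.0
```

>>> send_rows([
  {"tx": 0, "ty": 0, "tz": -0.006, "ax": 0, "ay": 0, "az": 0, "hand": 0},
  {"tx": 0, "ty": 0, "tz": -0.014, "ax": 0, "ay": 0, "az": 0, "hand": 0},
  {"tx": 0, "ty": 0, "tz": -0.024, "ax": 0, "ay": 0, "az": 0, "hand": 0},
  {"tx": 0, "ty": 0, "tz": -0.036, "ax": 0, "ay": 0, "az": 0, "hand": 0},
  {"tx": 0, "ty": 0, "tz": -0.048, "ax": 0, "ay": 0, "az": 0, "hand": 0},
  {"tx": 0, "ty": 0, "tz": -0.058, "ax": 0, "ay": 0, "az": 0, "hand": 0},
  {"tx": 0, "ty": 0, "tz": -0.065, "ax": 0, "ay": 0, "az": 0, "hand": 0},
  {"tx": 0, "ty": 0, "tz": -0.07, "ax": 0, "ay": 0, "az": 0, "hand": 0},
  {"tx": 0, "ty": 0, "tz": -0.07, "ax": 0, "ay": 0, "az": 0, "hand": 0},
  {"tx": 0, "ty": 0, "tz": -0.07, "ax": 0, "ay": 0, "az": 0, "hand": 0},
])

```text
time: 39.35
tcp_pos: [0.432, 0.053, 0.3216]
ee_rot: [-0.0, 0.0, 1.0, -0.0]
wrist_force: [-0.1, 0.0, -1.5]
grip_width: 0.0006
finger_force: 0.0
```

```bash
python3 -c "
from c2 import *
snap(3,-.2); c=load('last'); cv2.imwrite('pics/end.png',c['pixels'][60:480,100:500])"
```

```text
t 39.35 r -0.1998 tcp [0.432  0.053  0.3216] S nan F [-0.13  0.   -1.5 ]
t 39.40 r -0.1995 tcp [0.4319 0.053  0.3214] S nan F [ 0.21 -0.22  0.2 ]
t 39.45 r -0.1997 tcp [0.4319 0.0529 0.3214] S nan F [-0.02 -0.05  0.11]m.py:40: RuntimeWarning: invalid value encountered in arcsin
  def S_of(z): return .35-np.arcsin((z-.179)/.13)
```

View pics/end.png

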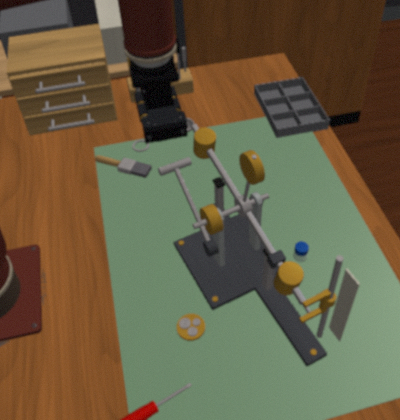

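The final picture shows the rocker on its starting rest, the key handle back up at (175,165), and the gripper clear of it. Handing in.

```bash
python3 -c "
from bench import manip
print(manip.finish_job())"
```

```text
the job is handed in; nothing more can be done
None
```

Job handed in at about 39.5 s of 58 s: after several earlier lifts that fell back or overshot, the pointer floated between the prongs for about 7 s by my camera measurements; the rocker then went gently back onto its starting rest, and the key is released with the hand clear (no verdict was returned).

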